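# Set the roll-cutting fence against its backlash and clamp the board

### The arm

A 7-joint arm with a two-finger parallel gripper is mounted at the origin on the work surface. World frame = base frame: x ahead of the robot, y to its left, z up, the work surface at z = 0. Lengths are in m, angles in rad, forces in N, time in s.
With the tool pointing down it reaches from about 0.425 to 1.025 m from the base axis. Payload 9.4 kg.
Tool frame: the origin (TCP) lies on the centre line of the jaws, within the pads' length; the fingertips stand 14 mm ahead of it and the grasp point (between the pads) lies 5 mm behind it; x points along the fingers, y is the direction in which the jaws open and shut, and the axes are right-handed (so a half turn about x gives the same grasp; the last joint's range is limited). The gripper opens to 85 mm and grips with 20 to 120 N. Pads are 22 mm wide; open, the fingers measure 114 mm over their backs; the gripper's body (76 mm by 85 mm) begins 54 mm behind the grasp point. The pads swing forward as they close: fully open they stand 13 mm farther back than shut.
Start: joints at [-1.313, 0.599, -0.003, 1.599, 0.002, 0.943, -0.08], TCP at [0.238, 0.685, 0.245] pointing down, gripper open.
Joint ranges: [-2.57, 2.57], [-0.35, 1.97], [-1.29, 1.29], [0.11, 2.56], [-1.05, 4.19], [0.11, 1.86], [-2.63, 2.63]. Speed limits (rad/s): [2.22, 2.22, 3.01, 3.01, 3.14, 3.14, 3.14].

### API

Orientations are given as a unit quaternion [w, x, y, z].
In Python, from cell import robot gives the robot as it stands.
- The arm moves only by the tool send_rows, never from a script. Its argument "plan" is a list of rows, each an object of numbers: "dx", "dy", "dz": the shift along the world's x, y, z in cm; "rx", "ry", "rz": the turn, a rotation vector about the world's x, y, z in rad; "grip": the finger opening in cm, from 0 to 8.54. In form: [{"dx": .., "dy": .., "dz": .., "rx": .., "ry": .., "rz": .., "grip": ..}, ...]. A call has exactly 10 rows; each row is the pose to reach, as a shift and turn from the pose measured when the call began; what a row does not reach only later rows make up. A row lasts 1/12 s, in which the tool goes at most 41.7 mm and 7.16 degrees, less where a joint would pass 70% of its speed; a pose out of reach is approached as far as the arm can. A call with a gripper value outside its range is refused whole. The fingers move at their own pace and stop on an object; the grip force is fixed at half the most. Time passes only in rows, so rows that repeat a pose let the fingers close, or fill a call up. It gives the time, the measured TCP pose, the force and the opening at its end, in the units of the state.
- robot.get_obs(): the state, without advancing time (a new reading comes with each control period).
- robot.capture(name): name is "scene" or "side" or "wrist"; returns (picture, depth): 400x640x3 uint8, red, green, blue; 400x640 float32, m along the optical axis (not along the pixel's ray), 0 where there is no reading.
- robot.get_calibration(name): a dict with "K" (3x3 intrinsics, pixels), "world_from_camera" (4x4, takes a point from camera to world coordinates). Camera axes: x right, y up, looking along -z (the intrinsics and any distortion apply to the point x, -y, -z); pixel columns grow to the right and rows downward; lengths in m; the calibration is good to about 2 mm. A picture is of the moment at which its call begins: read the wrist's pose just before it. get_calibration takes no time and is no camera call; for the wrist camera it gives the pose at the moment of the call.
- robot.sign_off(): hands the job in, once; it reports no verdict.
The state is a dict: "t": time; "joint_pos": joint angles; "dq": joint speeds; "tau": joint torques, N m; "tcp_pos": TCP position; "eef_rot": TCP orientation; "force": force on the tool from outside, world axes, zero at the start; "wrist_torque": the same for the moment, N m; "width": finger opening in m.
Only numpy, scipy, OpenCV 4.12 (cv2) and the standard library are available. Lean on these libraries where they do the work, as an engineer would, in place of code of your own. Each camera call takes 0.05 s, during which the arm holds its last target.

### The job

Set the portioning jig's fence to the red mark: the drive has play, so wind the crank counterclockwise until the fence pointer is well past the mark (some 10 mm), then wind clockwise back, stopping with the pointer on the mark and the play still taken up clockwise. Then swing the red clamp handle over past its dead point so that the pad holds the cutting board down, and let go. Leave the mark and the other kitchen things where they are.

Things in the scene. Friction and masses are not known exactly. Their poses are not given: they have to be found in the camera images.
- jig: Roll-portioning jig fixed to the table: aluminium bed 20 mm thick. Origin on the table surface; bed spans x -130..130, y -250..190 mm in its frame, z up. Handwheel on a white gearbox at -y; beyond it (+x) the white fence (75 mm wide, top 69 mm above the table), sliding along the jig's y, and a steel scale; cutting board in the middle; toggle clamp at +y.
- wheel_axis (a point): Point on the handwheel's vertical axis, 100 mm above the table. The wheel lies flat: black rim 112 mm over all, its top 71 mm above the table. Counterclockwise seen from above moves the fence to the jig's -y (away from the board), clockwise to +y: 60 mm per turn, 9.55 mm per rad. It stays where it is left.
- crank (a point): Point on the axis of the red crank handle, 100 mm above the table: upright cylinder, 18 mm diameter, from 70 to 124 mm above the table, 50 mm from the wheel's axis. It spins freely on its own pin, so it can be pinched from above and led round the circle without turning the hand.
- play (a joint): Handwheel's place in its free play, rad, -0.3 to 0.3. After a reversal it turns 0.6 rad freely (1 N at the crank) before the fence follows (5 N). +0.3: taken up clockwise (wheel pushing the fence to +y); -0.3: counterclockwise. Visible as the yellow drive pin between two wheel spokes: at +0.3 it touches the spoke on its counterclockwise side.
- fence_pointer (a point): Tip of the thin black pointer on the fence that runs over the steel scale, 33 mm above the table. Axes as the jig's. It starts 25 to 80 mm on the +y side of the red mark; it can travel at least 50 mm past the mark to -y.
- mark (a point): Point at the scale's end of the upright red blade (4 mm thick, 30 mm long) of the red order mark at the scale's far edge, 35 mm above the table. Axes as the jig's: the fence is on the mark when its pointer and this point have the same y in the jig's frame. Not to be moved.
- board: Loose wooden cutting board 110 (x) x 120 (y) x 18 mm, lying on the jig bed between low metal locators. Origin at the centre of its underside. The clamp's pad comes down on it.
- clamp (a joint): Toggle clamp handle angle, rad: 0 open (handle leaning 0.15 rad from upright towards the jig's -y), 1.7 fully closed against its stop (handle lying level, pointing to the jig's +y). Dead point at 1.35: pushing towards it takes up to about 6 N at the grip; past it the sprung pad snaps the handle to the stop and it stays.
- clamp_pivot (a point): Hinge of the clamp handle, 75 mm above the table, hinge axis along the jig's x axis.
- clamp_grip (a point): Point on the axis of the red clamp grip, 82 mm from the hinge. The handle is a round bar, red grip 18 mm in diameter from 39 to 112 mm from the hinge; it swings in the jig's y-z plane.
- pad: Black round clamp pad, diameter 22 mm, origin at the centre of its underside, under the end of the clamp arm; raised when the clamp is open, pressing on the board with about 10 N when closed.
- cup: Bystander: small steel cup, 52 mm wide, 42 mm high, standing on the jig bed beside the wheel. Origin at its underside. Leave alone.
- bowl: Bystander: steel bowl 120 mm wide, 55 mm high. Origin at its underside. Leave alone.
- sauce: Bystander: sauce bottle 60 mm wide, 170 mm high. Origin at its underside. Leave alone.
- dish: Bystander: green plate 150 mm wide, 20 mm high. Origin at its underside. Leave alone.
- knife: Bystander: kitchen knife 320 mm long lying flat. Origin at its underside. Leave alone.
- paddle: Bystander: white rice spatula lying flat. Origin at its underside. Leave alone.
Mind the look-alikes: they are no part of the job. Of the things that look like the board, the middle-sized one is meant.

How it is judged:
By the outcome, as a careful person would: the job done as asked, in the order asked, and still so for the second after the job is handed in, with the robot touching nothing.
It also fails if it takes over 72 s, if anything falls off the work surface, if the arm or the gripper's body presses on something with over 40 N, if the wrist force passes 120 N, or if a joint passes its speed limit or range.

## Working session

There is one attempt and no reset: what is moved stays moved. The work goes in short steps, Python scripts to look and compute and a tool call to move; the robot and the scene stay as the last step left them, time stands still between calls to the robot, and variables do not carry over. Pictures are saved under pics/ and viewed, and the job is handed in when it is done.

Besides the shell and the picture viewer there is one more tool, called by a JSON object that holds its "op" and its "data", one argument or row to a line. send_rows: Moves the arm, as the interface text tells. Its arguments: {"type":"object","properties":{"plan":{"type":"array","items":{"type":"object","properties":{"dx":{"type":"number"},"dy":{"type":"number"},"dz":{"type":"number"},"rx":{"type":"number"},"ry":{"type":"number"},"rz":{"type":"number"},"grip":{"type":"number"}}}}},"required":["plan"]}

```bash
ls; mkdir -p pics; cat > h.py <<'E'
import numpy as np, cv2
from cell import robot
def snap(n,fn):
    cal=robot.get_calibration(n); im,d=robot.capture(n)
    cv2.imwrite('pics/%s.png'%fn,im[:,:,::-1]); np.savez('pics/%s.npz'%fn,im=im,d=d,K=cal['K'],T=cal['world_from_camera'])
    return im,d,cal
def load(fn):
    z=np.load('pics/%s.npz'%fn); return z['im'],z['d'],z['K'],z['T']
def ray(K,T,u,v):
    c=np.array([(u-K[0,2])/K[0,0],-(v-K[1,2])/K[1,1],-1.0]); return T[:3,3],T[:3,:3]@c
def onz(K,T,u,v,z):
    o,r=ray(K,T,u,v); return o+r*(z-o[2])/r[2]
def ptd(K,T,u,v,d):
    o,r=ray(K,T,u,v); return o+r*d
def proj(K,T,p):
    c=T[:3,:3].T@(np.asarray(p)-T[:3,3]); return K[0,0]*c[0]/-c[2]+K[0,2], K[1,1]*(-c[1])/-c[2]+K[1,2]
def cloud(d,K,T):
    v,u=np.mgrid[:d.shape[0],:d.shape[1]]
    c=np.stack([(u-K[0,2])/K[0,0],-(v-K[1,2])/K[1,1],-np.ones_like(d)],-1)*d[...,None]
    return c@T[:3,:3].T+T[:3,3]
E
python3 - <<'E'
from h import *
o=robot.get_obs(); print(o)
for n in ['scene','side','wrist']:
    im,d,cal=snap(n,n+'0'); print(n,cal)
E
```

```text
pics
{'t': 0.0, 'joint_pos': array([-1.31271955,  0.6001347 , -0.00251498,  1.60017837,  0.00177622,
        0.94287382, -0.07978575]), 'dq': array([-0.0004765 ,  0.00067739, -0.00016554, -0.00047631,  0.00230641,
       -0.00012223, -0.00061762]), 'tau': array([-2.11984020e-04, -7.76435781e+01,  1.56435885e+00, -2.58020729e+01,
        1.22082228e-02,  8.76822771e-03,  8.45914485e-06]), 'tcp_pos': array([0.23807655, 0.68429763, 0.2443931 ]), 'eef_rot': array([ 0.69718178,  0.11723591,  0.6972694 , -0.11835828]), 'force': array([ 0.08996555, -0.12420659, -0.70470637]), 'wrist_torque': array([-0.00694124, -0.02887856, -0.01766982]), 'width': 0.0853506345546143}
scene {'K': array([[417.37342349,   0.        , 317.84040303],
       [  0.        , 417.37342349, 202.49548555],
       [  0.        ,   0.        ,   1.        ]]), 'world_from_camera': array([[-0.80277273, -0.38852364,  0.4523332 ,  1.01998993],
       [ 0.59625408, -0.51529858,  0.61558788,  0.70504582],
       [-0.00608379,  0.76388268,  0.64532645,  0.85141501],
       [ 0.        ,  0.        ,  0.        ,  1.        ]]
[... 169 characters left out ...]
'world_from_camera': array([[ 0.95970768,  0.18632468, -0.21034325,  0.19578491],
       [-0.28094008,  0.62072742, -0.73196321, -1.14764433],
       [-0.00581699,  0.76156457,  0.64806294,  1.09578791],
       [ 0.        ,  0.        ,  0.        ,  1.        ]])}
wrist {'K': array([[350.61348051,   0.        , 322.09594734],
       [  0.        , 350.61348051, 199.20196867],
       [  0.        ,   0.        ,   1.        ]]), 'world_from_camera': array([[ 0.33047394, -0.90272409, -0.27545634,  0.16840616],
       [ 0.94381401,  0.31563762,  0.0979184 ,  0.70887507],
       [-0.00144892, -0.29233903,  0.95631365,  0.37356209],
       [ 0.        ,  0.        ,  0.        ,  1.        ]])}
```

View pics/scene0.png

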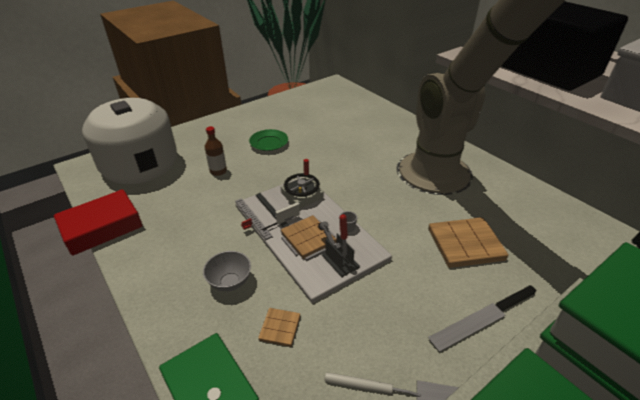

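View pics/side0.png

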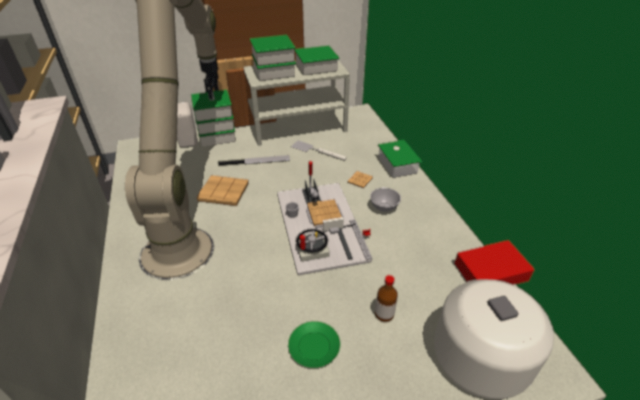

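View pics/wrist0.png

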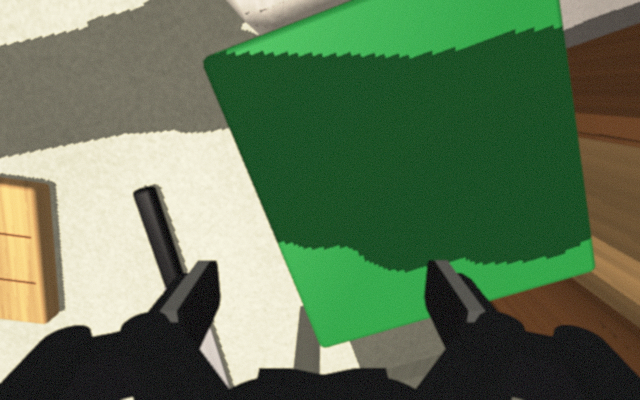

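The jig is at about (320,235) in the scene view: wheel (302,185), red mark (247,224), clamp grip (343,225). In the side view: wheel (312,240), crank (303,241), mark (366,232). Next I'll zoom in.

```bash
python3 - <<'E'
from h import *
im,d,K,T=load('scene0'); c=im[145:310,220:410,::-1]; cv2.imwrite('pics/s0z.png',cv2.resize(c,None,fx=4,fy=3.6,interpolation=cv2.INTER_CUBIC))
P=cloud(d,K,T)
for u,v in [(236,203),(315,298),(391,258),(247,224),(302,185),(306,160),(343,215),(265,205)]: print(u,v,P[v,u].round(3),onz(K,T,u,v,0.02).round(3))
im,d,K,T=load('side0'); c=im[150:280,265:385,::-1]; cv2.imwrite('pics/d0z.png',cv2.resize(c,None,fx=4.6,fy=4.6,interpolation=cv2.INTER_CUBIC))
P=cloud(d,K,T)
for u,v in [(278,189),(297,271),(370,262),(337,184),(366,232),(312,230),(304,240)]: print(u,v,P[v,u].round(3),onz(K,T,u,v,0.02).round(3))
E
```

```text
236 203 [ 0.641 -0.237  0.021] [ 0.64  -0.238  0.02 ]
315 298 [0.655 0.194 0.016] [0.657 0.196 0.02 ]
391 258 [0.41  0.206 0.009] [0.418 0.213 0.02 ]
247 224 [ 0.663 -0.128  0.027] [ 0.66  -0.134  0.02 ]
302 185 [ 0.462 -0.135  0.071] [ 0.426 -0.19   0.02 ]
306 160 [ 0.418 -0.174  0.123] [ 0.333 -0.299  0.02 ]
343 215 [0.532 0.142 0.184] [0.412 0.003 0.02 ]
265 205 [ 0.579 -0.166  0.03 ] [ 0.574 -0.176  0.02 ]
278 189 [0.417 0.243 0.   ] [0.413 0.218 0.02 ]
297 271 [ 0.381 -0.225  0.016] [ 0.381 -0.228  0.02 ]
370 262 [ 0.633 -0.245  0.001] [ 0.625 -0.26   0.02 ]
337 184 [0.654 0.185 0.017] [0.653 0.181 0.02 ]
366 232 [ 0.66  -0.131  0.031] [ 0.665 -0.121  0.02 ]
312 230 [ 0.469 -0.1    0.065] [ 0.481 -0.054  0.02 ]
304 240 [ 0.419 -0.186  0.112] [ 0.44  -0.096  0.02 ]
```

View pics/s0z.png

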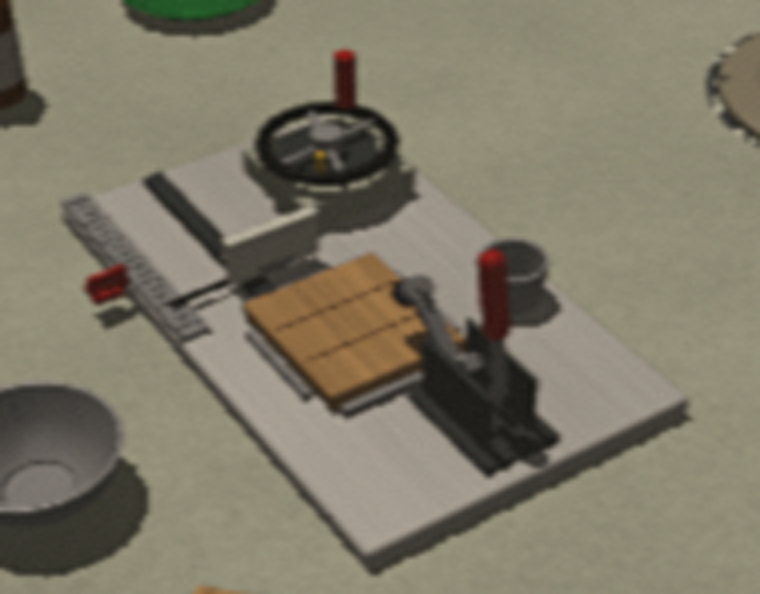

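View pics/d0z.png

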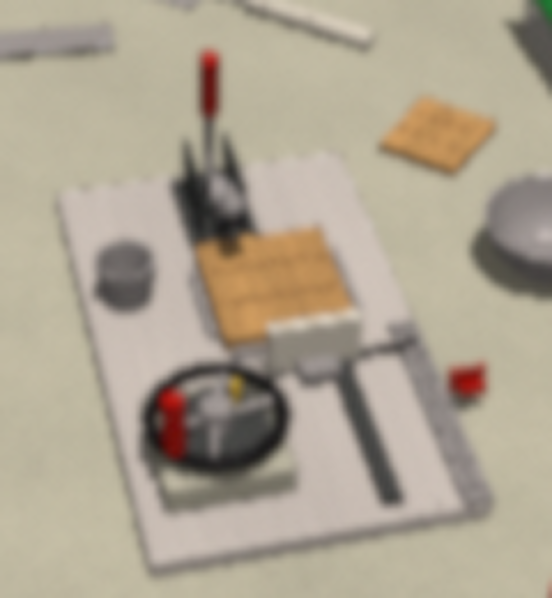

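```bash
python3 - <<'E'
from h import *
from scipy.spatial.transform import Rotation as R
o=robot.get_obs(); q=o['eef_rot']; print(R.from_quat(q[[1,2,3,0]]).as_matrix().round(3))
for n in ['scene0','side0']:
    im,d,K,T=load(n); P=cloud(d,K,T)
    a=im.astype(int); m=((a[...,0]>90)&(a[...,1]<60)&(a[...,2]<60)).astype(np.uint8)
    k,l,s,c=cv2.connectedComponentsWithStats(m)
    for i in range(1,k):
        if s[i,4]>8:
            p=P[l==i]; ok=(p[:,2]>.02)
            print(n,s[i],c[i].round(1),np.median(p,0).round(3))
    # rim points: dark, z .06-.075
    g=(a.max(-1)<60)&(abs(P[...,2]-.068)<.008)&(abs(P[...,0]-.46)<.12)&(abs(P[...,1]+.15)<.12)
    p=P[g]; print('rim',g.sum(),p.min(0),p.max(0))
E
```

```text
[[-0.     0.329  0.944]
 [-0.001  0.944 -0.329]
 [-1.    -0.001  0.   ]]
scene0 [206 127   8   4  23] [209.4 128.4] [ 0.601 -0.45   0.17 ]
scene0 [304 159   5   3  10] [305.6 160.2] [ 0.419 -0.174  0.124]
scene0 [  54  189   83   53 2160] [ 93.4 214.6] [ 1.01  -0.392  0.06 ]
scene0 [340 214   6   5  18] [342.3 215.9] [0.535 0.143 0.184]
rim 270 [ 0.40715395 -0.1951985   0.06096489] [ 0.51522269 -0.08964315  0.07555599]
side0 [309 163   3  12  33] [310.  168.3] [0.529 0.137 0.153]
side0 [363 231   7   5  26] [365.9 232.8] [ 0.66  -0.131  0.027]
side0 [300 234   6  15  64] [302.2 240.9] [ 0.413 -0.183  0.105]
side0 [ 457  240   77   44 2154] [497.5 262.7] [ 1.008 -0.412  0.06 ]
side0 [386 276   8  11  64] [389.2 280.8] [ 0.592 -0.462  0.169]
side0 [381 288  15  13 139] [388.2 294.9] [ 0.59  -0.472  0.117]
rim 122 [ 0.4005249  -0.20603671  0.06062552] [ 0.50204629 -0.10037283  0.07520931]
```

{"op": "send_rows", "data": {
  "plan": [
    {"dx": 3,"dy": -8,"dz": 1,"rz": -0.12,"grip": 8.5},
    {"dx": 6,"dy": -16,"dz": 2,"rz": -0.24,"grip": 8.5},
    {"dx": 9,"dy": -24,"dz": 3,"rz": -0.36,"grip": 8.5},
    {"dx": 12,"dy": -32,"dz": 4,"rz": -0.48,"grip": 8.5},
    {"dx": 15,"dy": -40,"dz": 5,"rz": -0.6,"grip": 8.5},
    {"dx": 18,"dy": -48,"dz": 6,"rz": -0.72,"grip": 8.5},
    {"dx": 21,"dy": -56,"dz": 7,"rz": -0.84,"grip": 8.5},
    {"dx": 24,"dy": -64,"dz": 8,"rz": -0.96,"grip": 8.5},
    {"dx": 27,"dy": -71,"dz": 8.5,"rz": -1.08,"grip": 8.5},
    {"dx": 29.2,"dy": -77.4,"dz": 8.5,"rz": -1.2,"grip": 8.5}
  ]
}}

```text
validation failed for argument at $.pl...
```

{"op": "send_rows", "data": {
  "plan": [
    {"dx": 3,"dy": -8,"dz": 1,"rx": 0,"ry": 0,"rz": -0.12,"grip": 8.5},
    {"dx": 6,"dy": -16,"dz": 2,"rx": 0,"ry": 0,"rz": -0.24,"grip": 8.5},
    {"dx": 9,"dy": -24,"dz": 3,"rx": 0,"ry": 0,"rz": -0.36,"grip": 8.5},
    {"dx": 12,"dy": -32,"dz": 4,"rx": 0,"ry": 0,"rz": -0.48,"grip": 8.5},
    {"dx": 15,"dy": -40,"dz": 5,"rx": 0,"ry": 0,"rz": -0.6,"grip": 8.5},
    {"dx": 18,"dy": -48,"dz": 6,"rx": 0,"ry": 0,"rz": -0.72,"grip": 8.5},
    {"dx": 21,"dy": -56,"dz": 7,"rx": 0,"ry": 0,"rz": -0.84,"grip": 8.5},
    {"dx": 24,"dy": -64,"dz": 8,"rx": 0,"ry": 0,"rz": -0.96,"grip": 8.5},
    {"dx": 27,"dy": -71,"dz": 8.5,"rx": 0,"ry": 0,"rz": -1.08,"grip": 8.5},
    {"dx": 29.2,"dy": -77.4,"dz": 8.5,"rx": 0,"ry": 0,"rz": -1.2,"grip": 8.5}
  ]
}}

```text
t: 0.98
tcp_pos: [0.3841, 0.2952, 0.292]
eef_rot: [0.507, 0.492, 0.508, -0.493]
force: [1.0, -0.2, 0.1]
width: 0.0852
```

{"op": "send_rows", "data": {
  "plan": [
    {"dx": 1.5,"dy": -4,"dz": 0.4,"rx": 0,"ry": 0,"rz": -0.11,"grip": 8.5},
    {"dx": 3,"dy": -8,"dz": 0.8,"rx": 0,"ry": 0,"rz": -0.11,"grip": 8.5},
    {"dx": 4.5,"dy": -12,"dz": 1.2,"rx": 0,"ry": 0,"rz": -0.11,"grip": 8.5},
    {"dx": 6,"dy": -16,"dz": 1.6,"rx": 0,"ry": 0,"rz": -0.11,"grip": 8.5},
    {"dx": 7.5,"dy": -20,"dz": 2,"rx": 0,"ry": 0,"rz": -0.11,"grip": 8.5},
    {"dx": 9,"dy": -24,"dz": 2.4,"rx": 0,"ry": 0,"rz": -0.11,"grip": 8.5},
    {"dx": 10.5,"dy": -28,"dz": 2.8,"rx": 0,"ry": 0,"rz": -0.11,"grip": 8.5},
    {"dx": 12,"dy": -32,"dz": 3.2,"rx": 0,"ry": 0,"rz": -0.11,"grip": 8.5},
    {"dx": 13.5,"dy": -36,"dz": 3.6,"rx": 0,"ry": 0,"rz": -0.11,"grip": 8.5},
    {"dx": 14.6,"dy": -38.5,"dz": 3.8,"rx": 0,"ry": 0,"rz": -0.11,"grip": 8.5}
  ]
}}

```text
t: 1.82
tcp_pos: [0.5302, -0.0921, 0.3304]
eef_rot: [-0.479, -0.52, -0.48, 0.52]
force: [1.3, -0.1, 0.1]
width: 0.0854
```

```bash
python3 - <<'E'
from h import *
o=robot.get_obs(); print(o['tcp_pos'],o['joint_pos'],abs(o['dq']).max())
snap('wrist','w1')
E
```

```text
[ 0.53016064 -0.09206239  0.33040718] [-0.35304508  0.30829344  0.55721269  1.94823697 -0.20069072  0.94007944
  0.22237075] 0.9957117391697292
```

View pics/w1.png

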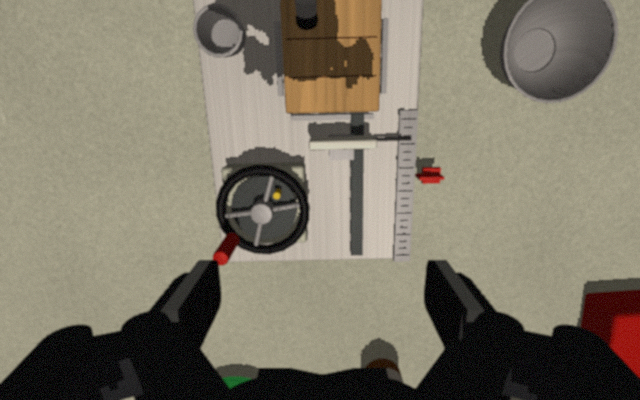

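Wheel at (263,209), crank top (222,254), yellow pin (277,196), pointer tip ~(410,137), mark blade ~(420,176). I'll measure these on a settled frame.

```bash
python3 - <<'E'
from h import *
snap('wrist','w2a'); im,d,cal=snap('wrist','w2'); o=robot.get_obs(); print(o['tcp_pos'],abs(o['dq']).max())
K,T=cal['K'],cal['world_from_camera']
cv2.imwrite('pics/w2z.png',cv2.resize(im[100:270,190:450,::-1],None,fx=3,fy=3,interpolation=cv2.INTER_CUBIC))
P=cloud(d,K,T);a=im.astype(int)
g=(a.max(-1)<50)&(abs(P[...,2]-.068)<.006)&(np.hypot(P[...,0]-.461,P[...,1]+.143)<.08)
p=P[g]; (cx,cy),r=cv2.minEnclosingCircle(p[:,:2].astype(np.float32)); print('rim',cx,cy,r,g.sum())
vv,uu=np.nonzero(g); (cu,cv),r=cv2.minEnclosingCircle(np.c_[uu,vv].astype(np.float32)); print('px',cu,cv,r, onz(K,T,cu,cv,.064))
m=((a[...,0]>90)&(a[...,1]<60)&(a[...,2]<60)).astype(np.uint8)
k,l,s,c=cv2.connectedComponentsWithStats(m)
for i in range(1,k):
    if s[i,4]>8:
        print(s[i],c[i].round(1),np.median(P[l==i],0).round(3), P[l==i][:,2].max(), onz(K,T,*c[i],.124).round(4))
        t=(l==i)&(P[...,2]>.118)
        if t.sum(): print('top',P[t].mean(0),t.sum())
E
```

```text
[ 0.5305464  -0.09342295  0.33021106] 0.056879490167135664
rim 0.4562147557735443 -0.14381375908851624 0.05441826209425926 2162
px 260.79095458984375 204.5809326171875 46.588138580322266 [ 0.45536281 -0.14387002  0.064     ]
[421 162  17   6  80] [429.  164.2] [ 0.665 -0.121  0.029] 0.030344412349283534 [ 0.6367 -0.0994  0.124 ]
[417 170  24   7 124] [428.7 173.1] [ 0.662 -0.129  0.042] 0.4598070444311015 [ 0.6364 -0.1083  0.124 ]
top [ 0.53817106 -0.02250383  0.45980704] 1
[212 247  16  15 162] [218.7 253.4] [ 0.416 -0.175  0.124] 0.33252543094416376 [ 0.4162 -0.1749  0.124 ]
top [ 0.41725279 -0.17362857  0.1267143 ] 162
[ 608  307   32   71 1615] [626.4 336.2] [ 0.922 -0.374  0.061] 0.4598070444311015 [ 0.8613 -0.3202  0.124 ]
top [ 0.58820515 -0.07364755  0.4083032 ] 27
```

View pics/w2z.png

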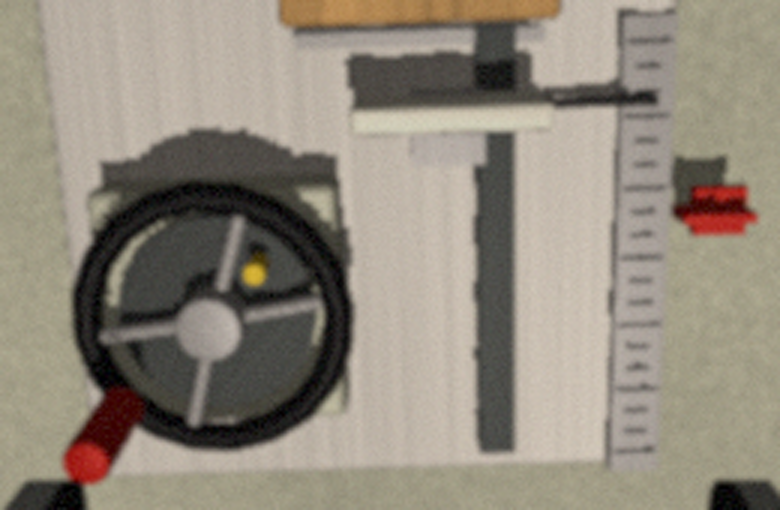

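```bash
cat >> h.py <<'E'
def z3(u,v,x0=190,y0=100,s=3): return (u+.5)/s+x0-.5,(v+.5)/s+y0-.5
E
python3 - <<'E'
from h import *
im,d,K,T=load('w2'); P=cloud(d,K,T)
print(P[int(150):152,402],P[220,402])
f=lambda u,v,z:onz(K,T,*z3(u,v),z)
def ang(a,b):
    e=a-b; return np.arctan2(-e[0],e[1])
print('slot',ang(f(478,200,.02),f(478,450,.02)),ang(f(514,140,.02),f(514,450,.02)))
print('scale',ang(f(674,10,.024),f(658,468,.024)),ang(f(619,10,.024),f(607,468,.024)))
y=ang(f(674,10,.024),f(658,468,.024))
print('board',-1, (lambda e:np.arctan2(e[1],e[0]))(f(555,20,.038)-f(285,26,.038)))
print('fence',(lambda e:np.arctan2(e[1],e[0]))(f(550,108,.069)-f(355,112,.069)))
p=f(657,97,.033);m=f(676,212,.035); print(p,m)
for y in(-.06,-.08,-.1): 
    Y=np.array([-np.sin(y),np.cos(y)]); print(y,(p-m)[:2]@Y)
E
```

```text
[[ 0.63198983 -0.10084107  0.02604027]
 [ 0.63169423 -0.1018637   0.02727314]] [ 0.6298007  -0.19359296  0.02619029]
slot -0.06761644409965205 -0.057558484481186264
scale -0.049045800062245966 -0.05536432856924394
board -1 -0.06878326810680861
fence -0.07019149166928469
[ 0.6389868  -0.07853976  0.033     ] [ 0.64549393 -0.12596281  0.035     ]
-0.06 0.046947515489110685
-0.08 0.04675135684170897
-0.1 0.046536498274913685
```

{"op": "send_rows", "data": {
  "plan": [
    {"dx": -2.8,"dy": -2,"dz": -1,"rx": 0,"ry": 0,"rz": 0,"grip": 8.5},
    {"dx": -5.6,"dy": -4,"dz": -3,"rx": 0,"ry": 0,"rz": 0,"grip": 8.5},
    {"dx": -8.4,"dy": -6,"dz": -5,"rx": 0,"ry": 0,"rz": 0,"grip": 8.5},
    {"dx": -11.4,"dy": -8.15,"dz": -7,"rx": 0,"ry": 0,"rz": 0,"grip": 8.5},
    {"dx": -11.4,"dy": -8.15,"dz": -10,"rx": 0,"ry": 0,"rz": 0,"grip": 8.5},
    {"dx": -11.4,"dy": -8.15,"dz": -13,"rx": 0,"ry": 0,"rz": 0,"grip": 8.5},
    {"dx": -11.4,"dy": -8.15,"dz": -16,"rx": 0,"ry": 0,"rz": 0,"grip": 8.5},
    {"dx": -11.4,"dy": -8.15,"dz": -19,"rx": 0,"ry": 0,"rz": 0,"grip": 8.5},
    {"dx": -11.4,"dy": -8.15,"dz": -22,"rx": 0,"ry": 0,"rz": 0,"grip": 5},
    {"dx": -11.4,"dy": -8.15,"dz": -23.2,"rx": 0,"ry": 0,"rz": 0,"grip": 5}
  ]
}}

```text
t: 2.8
tcp_pos: [0.4154, -0.1733, 0.0953]
eef_rot: [-0.477, -0.52, -0.48, 0.521]
force: [-0.0, 0.2, -0.2]
width: 0.0634
```

```bash
python3 - <<'E'
from h import *
o=robot.get_obs(); print(o['tcp_pos'],o['force'],o['width'],o['joint_pos'])
snap('wrist','w3')
E
```

```text
[ 0.41544848 -0.17326835  0.09532792] [-0.01974689  0.17088056 -0.21466409] 0.06343393899897921 [ 0.08752017  0.56537462  0.25979748  2.35156883 -0.52012265  0.2793424
  0.72814778]
```

View pics/w3.png

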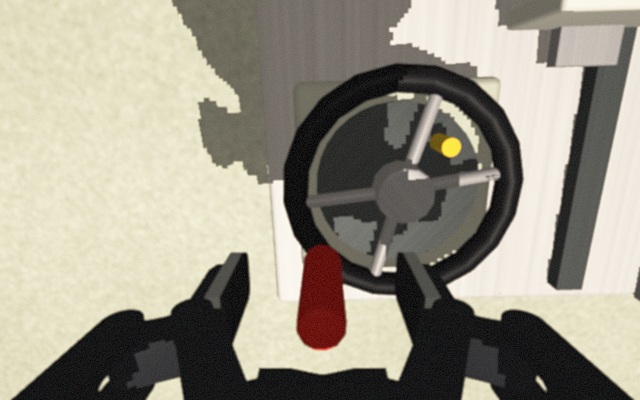

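Handle (red, ~(322,300)) sits between the fingers; closing.

{"op": "send_rows", "data": {
  "plan": [
    {"dx": 0.05,"dy": -0.1,"dz": 0.4,"rx": 0,"ry": 0,"rz": 0,"grip": 4},
    {"dx": 0.05,"dy": -0.1,"dz": 0.4,"rx": 0,"ry": 0,"rz": 0,"grip": 3},
    {"dx": 0.05,"dy": -0.1,"dz": 0.4,"rx": 0,"ry": 0,"rz": 0,"grip": 1.4},
    {"dx": 0.05,"dy": -0.1,"dz": 0.4,"rx": 0,"ry": 0,"rz": 0,"grip": 1.4},
    {"dx": 0.05,"dy": -0.1,"dz": 0.4,"rx": 0,"ry": 0,"rz": 0,"grip": 1.4},
    {"dx": 0.05,"dy": -0.1,"dz": 0.4,"rx": 0,"ry": 0,"rz": 0,"grip": 1.4},
    {"dx": 0.05,"dy": -0.1,"dz": 0.4,"rx": 0,"ry": 0,"rz": 0,"grip": 1.4},
    {"dx": 0.05,"dy": -0.1,"dz": 0.4,"rx": 0,"ry": 0,"rz": 0,"grip": 1.4},
    {"dx": 0.05,"dy": -0.1,"dz": 0.4,"rx": 0,"ry": 0,"rz": 0,"grip": 1.4},
    {"dx": 0.05,"dy": -0.1,"dz": 0.4,"rx": 0,"ry": 0,"rz": 0,"grip": 1.4}
  ]
}}

```text
t: 3.68
tcp_pos: [0.4162, -0.1743, 0.0998]
eef_rot: [-0.478, -0.52, -0.479, 0.521]
force: [-1.8, -0.2, 8.4]
width: 0.0163
```

```bash
cat > orb.py <<'E'
import sys; from h import *
C=np.array([.4555,-.1435])
def go(steps,r=.05,n=10):
    o=robot.get_obs(); p=o['tcp_pos']; v=p[:2]-C; a=np.arctan2(v[1],v[0])
    print('t',o['t'],'tcp',p.round(4),'ang',a.round(3),'r',np.hypot(*v).round(4),'F',o['force'].round(1),'w',o['width'].round(4),'q6',o['joint_pos'].round(2))
    if steps is None: return
    for s in steps:
        q=C+r*np.array([np.cos(a+s),np.sin(a+s)])-p[:2]; print((q*100).round(2),round(a+s,2))
if __name__=='__main__':
    st=[float(x) for x in sys.argv[1:]]; go(st or None)
E
python3 orb.py .1 .3 .5 .7 .9 1.1 1.3 1.5 1.7 1.9; python3 - <<'E'
from h import *
snap('wrist','w4')
E
```

```text
Traceback (most recent call last):
  File "orb.py", line 10, in <module>
    st=[float(x) for x in sys.argv[1:]]; go(st or None)
                                         ~~^^^^^^^^^^^^
  File "orb.py", line 5, in go
    print('t',o['t'],'tcp',p.round(4),'ang',a.round(3),'r',np.hypot(*v).round(4),'F',o['force'].round(1),'w',o['width'].round(4),'q6',o['joint_pos'].round(2))
                                                                                                             ^^^^^^^^^^^^^^^^
AttributeError: 'float' object has no attribute 'round'
```

View pics/w4.png

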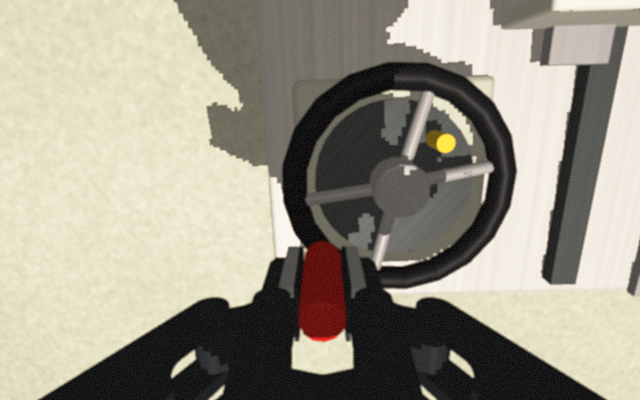

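Crank is gripped. Now I'll plan the orbit.

```bash
sed -i "s/o\['width'\].round(4)/round(float(o['width']),4)/; s/o\['t'\]/round(float(o['t']),2)/" orb.py; python3 orb.py .1 .3 .5 .7 .9 1.1 1.3 1.5 1.7 1.9
```

```text
t 3.73 tcp [ 0.4162 -0.1744  0.0998] ang -2.476 r 0.05 F [-0.7  1.1  8.3] w 0.0171 q6 [ 0.08  0.56  0.27  2.35 -0.51  0.29  0.72]
[ 0.33 -0.38] -2.38
[ 1.09 -1.02] -2.18
[ 1.96 -1.51] -1.98
[ 2.91 -1.81] -1.78
[ 3.91 -1.91] -1.58
[ 4.9  -1.82] -1.38
[ 5.86 -1.53] -1.18
[ 6.73 -1.05] -0.98
[ 7.5  -0.41] -0.78
[8.13 0.36] -0.58
```

{"op": "send_rows", "data": {
  "plan": [
    {"dx": 0.33,"dy": -0.38,"dz": 0,"rx": 0,"ry": 0,"rz": 0,"grip": 1.4},
    {"dx": 1.09,"dy": -1.02,"dz": 0,"rx": 0,"ry": 0,"rz": 0,"grip": 1.4},
    {"dx": 1.96,"dy": -1.51,"dz": 0,"rx": 0,"ry": 0,"rz": 0,"grip": 1.4},
    {"dx": 2.91,"dy": -1.81,"dz": 0,"rx": 0,"ry": 0,"rz": 0,"grip": 1.4},
    {"dx": 3.91,"dy": -1.91,"dz": 0,"rx": 0,"ry": 0,"rz": 0,"grip": 1.4},
    {"dx": 4.9,"dy": -1.82,"dz": 0,"rx": 0,"ry": 0,"rz": 0,"grip": 1.4},
    {"dx": 5.86,"dy": -1.53,"dz": 0,"rx": 0,"ry": 0,"rz": 0,"grip": 1.4},
    {"dx": 6.73,"dy": -1.05,"dz": 0,"rx": 0,"ry": 0,"rz": 0,"grip": 1.4},
    {"dx": 7.5,"dy": -0.41,"dz": 0,"rx": 0,"ry": 0,"rz": 0,"grip": 1.4},
    {"dx": 8.13,"dy": 0.36,"dz": 0,"rx": 0,"ry": 0,"rz": 0,"grip": 1.4}
  ]
}}

```text
t: 4.57
tcp_pos: [0.4965, -0.1712, 0.0998]
eef_rot: [-0.476, -0.519, -0.48, 0.522]
force: [-9.9, -0.7, 5.3]
width: 0.0164
```

```bash
python3 orb.py .2 .4 .6 .8 1.0 1.2 1.4 1.6 1.8 2.0
```

```text
t 4.57 tcp [ 0.4965 -0.1712  0.0998] ang -0.595 r 0.0495 F [-9.9 -0.7  5.3] w 0.0164 q6 [-0.01  0.61  0.34  2.18 -0.49  0.42  0.64]
[0.51 0.85] -0.39
[0.8  1.81] -0.19
[0.9 2.8] 0.01
[0.79 3.79] 0.21
[0.49 4.75] 0.41
[0.01 5.62] 0.61
[-0.64  6.38] 0.81
[-1.42  7.  ] 1.01
[-2.32  7.44] 1.21
[-3.28  7.71] 1.41
```

{"op": "send_rows", "data": {
  "plan": [
    {"dx": 0.51,"dy": 0.85,"dz": 0,"rx": 0,"ry": 0,"rz": 0,"grip": 1.4},
    {"dx": 0.8,"dy": 1.81,"dz": 0,"rx": 0,"ry": 0,"rz": 0,"grip": 1.4},
    {"dx": 0.9,"dy": 2.8,"dz": 0,"rx": 0,"ry": 0,"rz": 0,"grip": 1.4},
    {"dx": 0.79,"dy": 3.79,"dz": 0,"rx": 0,"ry": 0,"rz": 0,"grip": 1.4},
    {"dx": 0.49,"dy": 4.75,"dz": 0,"rx": 0,"ry": 0,"rz": 0,"grip": 1.4},
    {"dx": 0.01,"dy": 5.62,"dz": 0,"rx": 0,"ry": 0,"rz": 0,"grip": 1.4},
    {"dx": -0.64,"dy": 6.38,"dz": 0,"rx": 0,"ry": 0,"rz": 0,"grip": 1.4},
    {"dx": -1.42,"dy": 7.0,"dz": 0,"rx": 0,"ry": 0,"rz": 0,"grip": 1.4},
    {"dx": -2.32,"dy": 7.44,"dz": 0,"rx": 0,"ry": 0,"rz": 0,"grip": 1.4},
    {"dx": -3.28,"dy": 7.71,"dz": 0,"rx": 0,"ry": 0,"rz": 0,"grip": 1.4}
  ]
}}

```text
t: 5.4
tcp_pos: [0.4677, -0.0946, 0.1002]
eef_rot: [-0.479, -0.52, -0.478, 0.521]
force: [6.5, 1.2, -7.4]
width: 0.0168
```

```bash
python3 orb.py .2 .4 .6 .8 1.0 1.2 1.4 1.6 1.8 2.0; python3 - <<'E'
from h import *
im,d,cal=snap('wrist','w5')
E
```

```text
t 5.4 tcp [ 0.4677 -0.0946  0.1002] ang 1.327 r 0.0504 F [ 6.5  1.2 -7.4] w 0.0168 q6 [-0.14  0.58  0.32  2.29 -0.54  0.34  0.56]
[-1.   0.1] 1.53
[-2.    0.05] 1.73
[-2.96 -0.21] 1.93
[-3.86 -0.65] 2.13
[-4.65 -1.26] 2.33
[-5.3  -2.01] 2.53
[-5.79 -2.88] 2.73
[-6.1  -3.83] 2.93
[-6.22 -4.82] 3.13
[-6.13 -5.81] 3.33
```

View pics/w5.png

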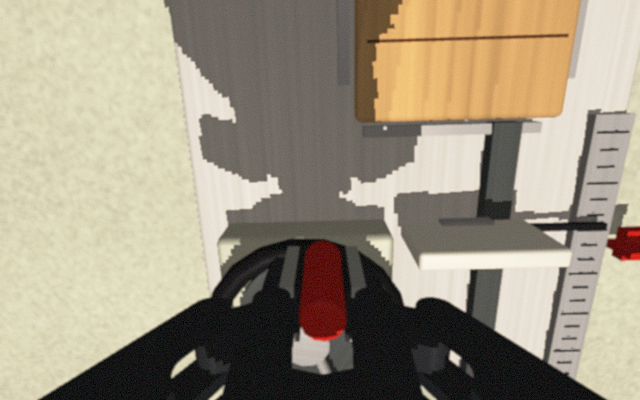

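```bash
python3 - <<'E'
from h import *
im,d,K,T=load('w5')
cv2.imwrite('pics/w5z.png',cv2.resize(im[190:280,540:640,::-1],None,fx=6,fy=6,interpolation=cv2.INTER_CUBIC))
p=onz(K,T,604,227,.033);m=onz(K,T,608.5,241.5,.035);print(p,m)
E
```

```text
[ 0.63631452 -0.11236312  0.033     ] [ 0.63874605 -0.1211696   0.035     ]
```

View pics/w5z.png

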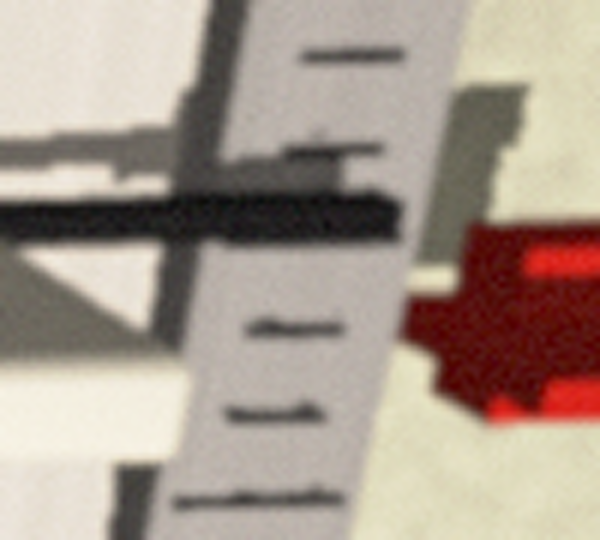

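```bash
python3 orb.py .22 .44 .66 .88 1.1 1.32 1.54 1.76 1.98 2.2
```

```text
t 5.45 tcp [ 0.465  -0.0939  0.1001] ang 1.381 r 0.0505 F [ 2.2  2.8 -4.1] w 0.0164 q6 [-0.14  0.58  0.32  2.3  -0.54  0.34  0.56]
[-1.1   0.04] 1.6
[-2.19 -0.11] 1.82
[-3.22 -0.5 ] 2.04
[-4.14 -1.1 ] 2.26
[-4.9  -1.89] 2.48
[-5.47 -2.82] 2.7
[-5.83 -3.86] 2.92
[-5.95 -4.95] 3.14
[-5.83 -6.05] 3.36
[-5.48 -7.08] 3.58
```

{"op": "send_rows", "data": {
  "plan": [
    {"dx": -1.1,"dy": 0.04,"dz": 0,"rx": 0,"ry": 0,"rz": 0,"grip": 1.4},
    {"dx": -2.19,"dy": -0.11,"dz": 0,"rx": 0,"ry": 0,"rz": 0,"grip": 1.4},
    {"dx": -3.22,"dy": -0.5,"dz": 0,"rx": 0,"ry": 0,"rz": 0,"grip": 1.4},
    {"dx": -4.14,"dy": -1.1,"dz": 0,"rx": 0,"ry": 0,"rz": 0,"grip": 1.4},
    {"dx": -4.9,"dy": -1.89,"dz": 0,"rx": 0,"ry": 0,"rz": 0,"grip": 1.4},
    {"dx": -5.47,"dy": -2.82,"dz": 0,"rx": 0,"ry": 0,"rz": 0,"grip": 1.4},
    {"dx": -5.83,"dy": -3.86,"dz": 0,"rx": 0,"ry": 0,"rz": 0,"grip": 1.4},
    {"dx": -5.95,"dy": -4.95,"dz": 0,"rx": 0,"ry": 0,"rz": 0,"grip": 1.4},
    {"dx": -5.83,"dy": -6.05,"dz": 0,"rx": 0,"ry": 0,"rz": 0,"grip": 1.4},
    {"dx": -5.48,"dy": -7.08,"dz": 0,"rx": 0,"ry": 0,"rz": 0,"grip": 1.4}
  ]
}}

```text
t: 6.28
tcp_pos: [0.4097, -0.1644, 0.1]
eef_rot: [-0.477, -0.52, -0.48, 0.521]
force: [-0.5, 6.9, -2.2]
width: 0.0165
```

```bash
python3 - <<'E'
from h import *
im,d,cal=snap('wrist','w6');
im,d,cal=snap('scene','s6'); cv2.imwrite('pics/s6z.png',cv2.resize(im[145:265,220:360,::-1],None,fx=5,fy=5,interpolation=cv2.INTER_CUBIC))
E
python3 orb.py
```

```text
t 6.38 tcp [ 0.411  -0.1663  0.1001] ang -2.668 r 0.05 F [-1.6 -2.4 -2.8] w 0.0166 q6 [ 0.07  0.55  0.26  2.36 -0.51  0.28  0.71]
```

View pics/w6.png

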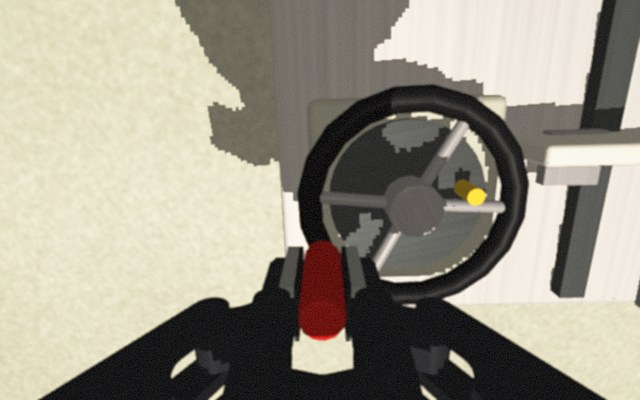

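View pics/s6z.png

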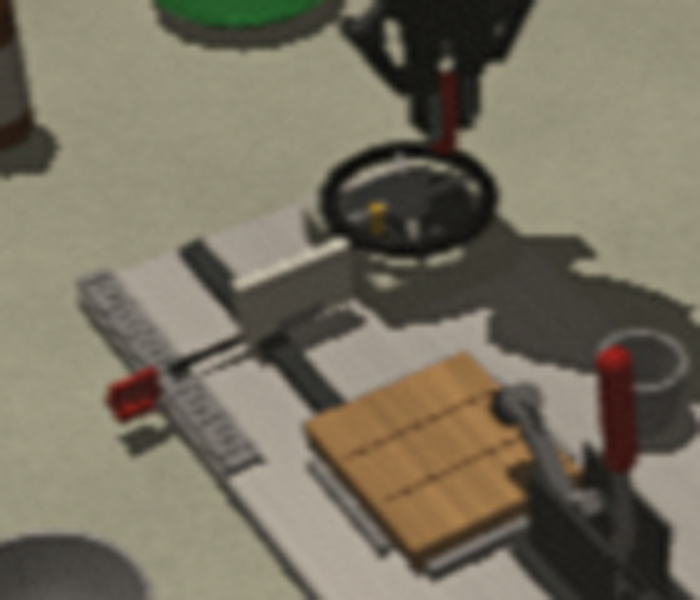

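```bash
python3 - <<'E'
from h import *
im,d,K,T=load('s6')
f=lambda u,v,z:onz(K,T,*z3(u,v,220,145,5),z)
p=f(175,372,.033);m=f(160,376,.035);print(p,m,(p-m)[:2]@[.065,.998])
E
python3 orb.py -.05 -.2 -.4 -.6 -.8 -1.0 -1.2 -1.4 -1.4 -1.4
```

```text
[ 0.63743844 -0.12664607  0.033     ] [ 0.64704288 -0.12685331  0.035     ] -0.0004174547585562259
t 6.38 tcp [ 0.411  -0.1663  0.1001] ang -2.668 r 0.05 F [-1.6 -2.4 -2.8] w 0.0166 q6 [ 0.07  0.55  0.26  2.36 -0.51  0.28  0.71]
[-0.11  0.23] -2.72
[-0.36  0.93] -2.87
[-0.54  1.91] -3.07
[-0.51  2.91] -3.27
[-0.28  3.88] -3.47
[0.13 4.79] -3.67
[0.71 5.6 ] -3.87
[1.45 6.28] -4.07
[1.45 6.28] -4.07
[1.45 6.28] -4.07
```

```bash
python3 - <<'E'
from h import *
for n in ['scene0','w2','w5','s6','w6']:
    im,d,K,T=load(n);P=cloud(d,K,T)
    g=(abs(P[...,2]-.069)<.004)&(P[...,0]>.535)&(P[...,0]<.60)&(P[...,1]>-.24)&(P[...,1]<-.03)
    p=P[g]; 
    if len(p): print(n,len(p),p.min(0).round(3),p.max(0).round(3),p.mean(0).round(4), ((p[:,1]+.065*(p[:,0]-.57)).mean()).round(4), np.percentile(p[:,1]+.065*(p[:,0]-.57),[3,97]).round(4))
E
```

```text
scene0 64 [ 0.535 -0.081  0.065] [ 0.597 -0.066  0.073] [ 0.5652 -0.0724  0.0695] -0.0727 [-0.079  -0.0684]
w2 190 [ 0.535 -0.082  0.065] [ 0.592 -0.069  0.073] [ 0.5633 -0.0741  0.0717] -0.0746 [-0.0805 -0.0707]
w5 1150 [ 0.535 -0.113  0.065] [ 0.59  -0.1    0.073] [ 0.5618 -0.1038  0.0703] -0.1043 [-0.112  -0.1024]
s6 56 [ 0.535 -0.136  0.065] [ 0.592 -0.121  0.073] [ 0.5644 -0.127   0.0697] -0.1274 [-0.1339 -0.1233]
w6 381 [ 0.535 -0.134  0.065] [ 0.559 -0.123  0.073] [ 0.5456 -0.1262  0.0712] -0.1278 [-0.1346 -0.1247]
```

```bash
python3 orb.py .15 .3 .4 .4 .25 .05 -.15 -.35 -.55 -.7
```

```text
t 6.38 tcp [ 0.411  -0.1663  0.1001] ang -2.668 r 0.05 F [-1.6 -2.4 -2.8] w 0.0166 q6 [ 0.07  0.55  0.26  2.36 -0.51  0.28  0.71]
[ 0.39 -0.64] -2.52
[ 0.87 -1.21] -2.37
[ 1.24 -1.55] -2.27
[ 1.24 -1.55] -2.27
[ 0.7  -1.03] -2.42
[ 0.12 -0.22] -2.62
[-0.29  0.69] -2.82
[-0.51  1.66] -3.02
[-0.53  2.66] -3.22
[-0.42  3.4 ] -3.37
```

{"op": "send_rows", "data": {
  "plan": [
    {"dx": 0.39,"dy": -0.64,"dz": 0,"rx": 0,"ry": 0,"rz": 0,"grip": 1.4},
    {"dx": 0.87,"dy": -1.21,"dz": 0,"rx": 0,"ry": 0,"rz": 0,"grip": 1.4},
    {"dx": 1.24,"dy": -1.55,"dz": 0,"rx": 0,"ry": 0,"rz": 0,"grip": 1.4},
    {"dx": 1.24,"dy": -1.55,"dz": 0,"rx": 0,"ry": 0,"rz": 0,"grip": 1.4},
    {"dx": 0.7,"dy": -1.03,"dz": 0,"rx": 0,"ry": 0,"rz": 0,"grip": 1.4},
    {"dx": 0.12,"dy": -0.22,"dz": 0,"rx": 0,"ry": 0,"rz": 0,"grip": 1.4},
    {"dx": -0.29,"dy": 0.69,"dz": 0,"rx": 0,"ry": 0,"rz": 0,"grip": 1.4},
    {"dx": -0.51,"dy": 1.66,"dz": 0,"rx": 0,"ry": 0,"rz": 0,"grip": 1.4},
    {"dx": -0.53,"dy": 2.66,"dz": 0,"rx": 0,"ry": 0,"rz": 0,"grip": 1.4},
    {"dx": -0.42,"dy": 3.4,"dz": 0,"rx": 0,"ry": 0,"rz": 0,"grip": 1.4}
  ]
}}

```text
t: 7.22
tcp_pos: [0.4063, -0.1315, 0.1001]
eef_rot: [-0.478, -0.52, -0.478, 0.522]
force: [0.2, -6.9, -8.2]
width: 0.0165
```

```bash
python3 - <<'E'
from h import *
im,d,cal=snap('scene','s7')
for n in ['scene0','s6','s7']:
    im,d,K,T=load(n);P=cloud(d,K,T)
    g=(abs(P[...,2]-.069)<.004)&(P[...,0]>.535)&(P[...,0]<.60)&(P[...,1]>-.24)&(P[...,1]<-.03)
    p=P[g];print(n,((p[:,1]+.065*(p[:,0]-.57)).mean()).round(4))
E
python3 orb.py -.2 -.4 -.6 -.8 -1 -1.1 -1.2 -1.2 -1.2
```

```text
scene0 -0.0727
s6 -0.1274
s7 -0.1264
t 7.27 tcp [ 0.4066 -0.1302  0.1   ] ang 2.876 r 0.0507 F [-1.2 -1.9 -4. ] w 0.0169 q6 [-0.    0.54  0.25  2.4  -0.54  0.25  0.66]
[0.42 0.92] 2.68
[0.96 1.76] 2.48
[1.65 2.48] 2.28
[2.47 3.05] 2.08
[3.39 3.44] 1.88
[3.87 3.57] 1.78
[4.36 3.64] 1.68
[4.36 3.64] 1.68
[4.36 3.64] 1.68
```

{"op": "send_rows", "data": {
  "plan": [
    {"dx": 0.42,"dy": 0.92,"dz": 0,"rx": 0,"ry": 0,"rz": 0,"grip": 1.4},
    {"dx": 0.96,"dy": 1.76,"dz": 0,"rx": 0,"ry": 0,"rz": 0,"grip": 1.4},
    {"dx": 1.3,"dy": 2.1,"dz": 0,"rx": 0,"ry": 0,"rz": 0,"grip": 1.4},
    {"dx": 1.3,"dy": 2.1,"dz": 0,"rx": 0,"ry": 0,"rz": 0,"grip": 1.4},
    {"dx": 1.3,"dy": 2.1,"dz": 0,"rx": 0,"ry": 0,"rz": 0,"grip": 1.4},
    {"dx": 1.3,"dy": 2.1,"dz": 0,"rx": 0,"ry": 0,"rz": 0,"grip": 4.5},
    {"dx": 1.3,"dy": 2.1,"dz": 0,"rx": 0,"ry": 0,"rz": 0,"grip": 4.5},
    {"dx": 1.3,"dy": 2.1,"dz": 0,"rx": 0,"ry": 0,"rz": 0,"grip": 4.5},
    {"dx": 1.3,"dy": 2.1,"dz": 0,"rx": 0,"ry": 0,"rz": 0,"grip": 4.5},
    {"dx": 1.3,"dy": 2.1,"dz": 0.5,"rx": 0,"ry": 0,"rz": 0,"grip": 4.5}
  ]
}}

```text
t: 8.1
tcp_pos: [0.4195, -0.1094, 0.1048]
eef_rot: [-0.477, -0.52, -0.479, 0.522]
force: [-0.2, -0.1, 0.4]
width: 0.0449
```

```bash
python3 orb.py
```

```text
t 8.1 tcp [ 0.4195 -0.1094  0.1048] ang 2.384 r 0.0496 F [-0.2 -0.1  0.4] w 0.0449 q6 [-0.08  0.54  0.28  2.38 -0.54  0.28  0.61]
```

{"op": "send_rows", "data": {
  "plan": [
    {"dx": 0,"dy": 0,"dz": 3.5,"rx": 0,"ry": 0,"rz": 0,"grip": 4.5},
    {"dx": 1,"dy": 0,"dz": 6.5,"rx": 0,"ry": 0,"rz": 0,"grip": 4.5},
    {"dx": 4,"dy": -0.2,"dz": 8.5,"rx": 0,"ry": 0,"rz": 0,"grip": 4.5},
    {"dx": 8,"dy": -0.4,"dz": 8.5,"rx": 0,"ry": 0,"rz": 0,"grip": 4.5},
    {"dx": 12,"dy": -0.6,"dz": 8.5,"rx": 0,"ry": 0,"rz": 0,"grip": 4.5},
    {"dx": 15,"dy": -0.8,"dz": 8.5,"rx": 0,"ry": 0,"rz": 0,"grip": 4.5},
    {"dx": 18,"dy": -1,"dz": 8.5,"rx": 0,"ry": 0,"rz": 0,"grip": 4.5},
    {"dx": 20,"dy": -1,"dz": 8.5,"rx": 0,"ry": 0,"rz": 0,"grip": 4.5},
    {"dx": 20,"dy": -1,"dz": 8.5,"rx": 0,"ry": 0,"rz": 0,"grip": 4.5},
    {"dx": 20,"dy": -1,"dz": 8.5,"rx": 0,"ry": 0,"rz": 0,"grip": 4.5}
  ]
}}

```text
t: 8.93
tcp_pos: [0.6196, -0.1195, 0.1896]
eef_rot: [-0.478, -0.52, -0.479, 0.522]
force: [-0.7, -0.7, 0.3]
width: 0.0453
```

```bash
python3 - <<'E'
from h import *
o=robot.get_obs(); print(o['tcp_pos'],abs(o['dq']).max())
im,d,cal=snap('wrist','w8')
cv2.imwrite('pics/w8z.png',cv2.resize(im[150:270,260:400,::-1],None,fx=5,fy=5,interpolation=cv2.INTER_CUBIC))
E
```

```text
[ 0.61960518 -0.11951737  0.18959415] 0.04770641738764179
```

View pics/w8.png

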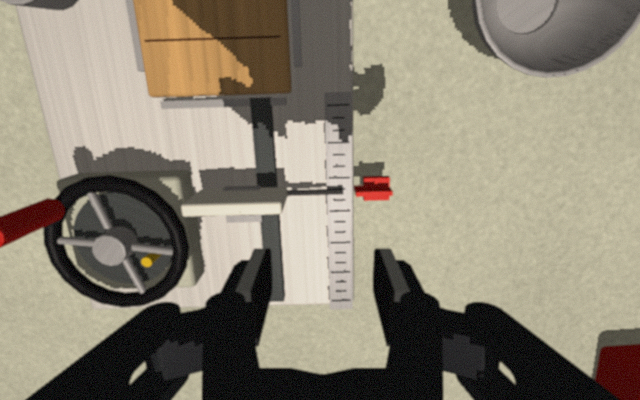

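View pics/w8z.png

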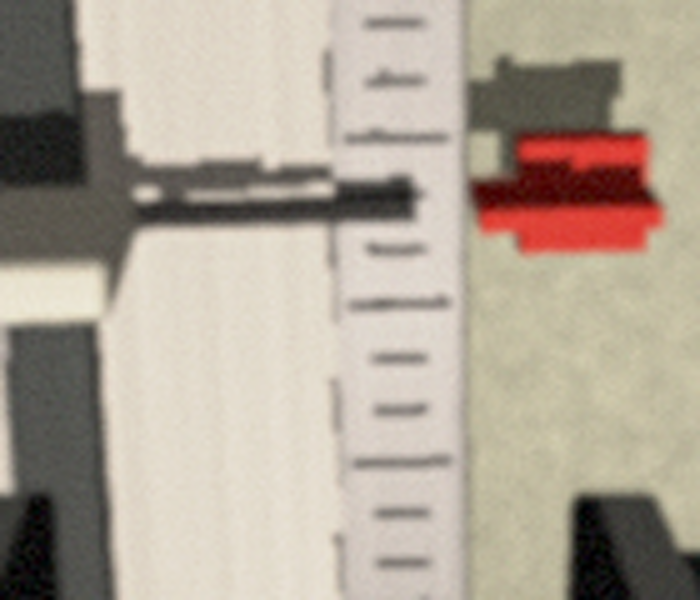

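```bash
python3 - <<'E'
from h import *
im,d,K,T=load('w8');P=cloud(d,K,T);a=im.astype(int)
for v in range(174,203): print(v,[ (im[v,u].tolist(),P[v,u].round(4).tolist()) for u in (372,)], im[v,338].tolist(), im[v,320].tolist(), P[v,338].round(3).tolist())
print(T)
E
```

```text
174 [([85, 82, 69], [0.6657, -0.1219, 0.0009])] [220, 209, 198] [225, 216, 202] [0.634, -0.113, 0.026]
175 [([81, 68, 60], [0.6658, -0.1231, 0.0])] [211, 203, 192] [223, 211, 199] [0.634, -0.114, 0.027]
176 [([86, 42, 33], [0.6631, -0.1187, 0.0218])] [182, 175, 165] [222, 214, 200] [0.634, -0.115, 0.026]
177 [([122, 28, 20], [0.6627, -0.1188, 0.0248])] [131, 127, 120] [226, 218, 205] [0.633, -0.116, 0.027]
178 [([182, 50, 45], [0.6621, -0.1187, 0.0285])] [157, 149, 142] [226, 219, 204] [0.633, -0.117, 0.027]
179 [([214, 58, 49], [0.662, -0.1194, 0.0293])] [205, 196, 187] [226, 216, 204] [0.633, -0.118, 0.027]
180 [([215, 58, 56], [0.6621, -0.1205, 0.0285])] [217, 207, 197] [224, 216, 200] [0.633, -0.118, 0.027]
181 [([186, 53, 44], [0.662, -0.1214, 0.0285])] [221, 211, 204] [225, 212, 197] [0.633, -0.119, 0.027]
182 [([121, 18, 17], [0.6619, -0.1221, 0.0292])] [217, 208, 200] [192, 182, 169] [0.633, -0.12, 0.026]
183 [([87, 25, 14], [0.662, -0.1232, 0.0284])] [217, 208, 196] [133, 125, 120] [0.633, -0.121, 0.025]
184 [([82, 0, 4], [0.6619, -0.1239, 0.0287])] [189, 179, 173] [94, 91, 
[... 1357 characters left out ...]
, -0.1364, 0.0287])] [200, 192, 184] [224, 218, 203] [0.632, -0.134, 0.028]
199 [([221, 82, 71], [0.6612, -0.1371, 0.0294])] [157, 149, 144] [227, 220, 206] [0.632, -0.135, 0.028]
200 [([207, 133, 110], [0.6612, -0.1381, 0.029])] [152, 143, 135] [225, 216, 202] [0.632, -0.136, 0.028]
201 [([193, 172, 149], [0.6645, -0.1481, 0.0008])] [187, 180, 171] [224, 217, 202] [0.632, -0.137, 0.027]
202 [([191, 186, 160], [0.6644, -0.149, 0.0013])] [216, 206, 196] [227, 221, 205] [0.632, -0.139, 0.025]
[[ 0.99619617  0.08251137  0.02801892  0.62679215]
 [-0.08709802  0.95269664  0.29117529 -0.04551034]
 [-0.00266826 -0.2925081   0.95625932  0.31861665]
 [ 0.          0.          0.          1.        ]]
```

```bash
cat > meas.py <<'E'
import sys; from h import *
def cross(x,th,up):  # subpixel crossing indexes
    r=[]
    for i in range(len(x)-1):
        if (x[i]-th)*(x[i+1]-th)<0 and ((x[i+1]>x[i])==up): r.append(i+(th-x[i])/(x[i+1]-x[i]))
    return r
def run(n,dv=0,du=0):
    im,d,K,T=load(n); G=cv2.GaussianBlur(im,(1,1),0).astype(float); gray=G.mean(-1)
    # scale right edge: from bright scale to background, use depth step
    P=cloud(d,K,T)
    xs=[]
    for v in range(110,300,2):
        row=P[v,:,2]; c=np.nonzero((abs(row-.026)<.004)&(P[v,:,0]>.61)&(P[v,:,0]<.66))[0]
        if len(c)>5: xs.append(onz(K,T,c.max()+.5,v,.026)[:2])
    xs=np.array(xs); f=np.polyfit(xs[:,1],xs[:,0],1)
    for _ in range(5):
        r=xs[:,0]-np.polyval(f,xs[:,1]); k=abs(r)<max(.0012,1.5*np.std(r)); f=np.polyfit(xs[k,1],xs[k,0],1)
    print('yaw scale',-np.arctan(f[0]),k.sum(),np.std(r[k]))
    # long edges of board slot/bed could be added
    R=G[...,0]-G[...,1]
    bt=[];
    bm=(abs(P[...,2]-.043)<.003)&(R>60)&(P[...,0]>.64)&(P[...,0]<.69)
    vs,us=np.nonzero(bm); print('blade cols',us.min(),us.max(),'rows',vs.min(),vs.max())
    for u in range(us.min()+2,us.max()-1):
        vv=vs[us==u]
        if len(vv)<3: continue
        v0,v1=vv.min(),vv.max()
        lo=cross(G[v0-5:v0+5,u,0],150,True)
        top=v0-5+lo[-1] if lo else np.nan
        # lower edge by depth step
        bt.append((u,top,v1+.5,*onz(K,T,u,top,.043)[:2],*onz(K,T,u,v1+.5,.043)[:2]))
    bt=np.array(bt); print('blade top edge y',np.nanmean(bt[:,4]),'bottom',np.nanmean(bt[:,6]),'x',bt[:,3].mean(),'thick',np.nanmean(bt[:,4]-bt[:,6]))
    my=np.nanmedian(bt[:,4])-.002; mx=bt[:,3].mean(); my2=np.nanmedian(bt[:,6])+.002
    pt=[]
    pm=(P[...,2]>.030)&(P[...,2]<.040)&(gray<95)&(P[...,0]>.60)&(P[...,0]<.645)&(abs(P[...,1]-my)<.02)
    vs,us=np.nonzero(pm)
    print('ptr cols',us.min(),us.max())
    for u in range(us.min(),us.max()+1):
        vv=vs[us==u]
        if len(vv)<2: continue
        v1=vv.max(); e=cross(gray[v1-2:v1+6,u],130,True)
        if not e: continue
        pt.append((u,v1-2+e[0],*onz(K,T,u,v1-2+e[0],.033)[:2],len(vv),vv.min(),v1))
    pt=np.array(pt); print('ptr lower edge',np.median(pt[:,3]+.065*pt[:,2]), 'n',np.median(pt[:,4]),pt[-1].round(4))
    for yaw in (-.055,-.065,-.075):
        Y=np.array([-np.sin(yaw),np.cos(yaw)])
        print(yaw,'ptr lower',np.median(pt[:,2:4]@Y).round(5),'mark(from top edge)',(np.array([mx,my])@Y).round(5),'(bottom edge)',(np.array([mx,my2])@Y).round(5))
run(sys.argv[1])
E
python3 meas.py w8; python3 - <<'E'
from h import *
im,d,K,T=load('w8');P=cloud(d,K,T)
for u in (295,305,315,325,332): print(u,[(v,int(im[v,u].mean()),round(float(P[v,u,2]),3)) for v in range(181,198)])
E
```

```text
yaw scale -0.05616541132066146 87 0.0003179045460842293
blade cols 356 392 rows 191 196
blade top edge y -0.12608212745075445 bottom -0.13061644369592404 x 0.6615150094484101 thick 0.004534316245169607
ptr cols 300 342
ptr lower edge -0.08770364241763026 n 4.0 [ 3.410000e+02  1.935193e+02  6.348000e-01 -1.288000e-01  4.000000e+00
  1.890000e+02  1.920000e+02]
-0.055 ptr lower -0.09366 mark(from top edge) -0.09141 (bottom edge) -0.09216
-0.065 ptr lower -0.08746 mark(from top edge) -0.08473 (bottom edge) -0.08548
-0.075 ptr lower -0.08124 mark(from top edge) -0.07804 (bottom edge) -0.07879
295 [(181, 207, 0.019), (182, 178, 0.02), (183, 123, 0.021), (184, 87, 0.02), (185, 87, 0.021), (186, 91, 0.021), (187, 86, 0.021), (188, 84, 0.021), (189, 78, 0.02), (190, 56, 0.03), (191, 49, 0.033), (192, 50, 0.033), (193, 56, 0.035), (194, 83, 0.035), (195, 150, 0.033), (196, 203, 0.02), (197, 217, 0.02)]
305 [(181, 181, 0.021), (182, 128, 0.02), (183, 85, 0.019), (184, 86, 0.021), (185, 87, 0.021), (186, 85, 0.021), (187, 107, 0.02), (188, 149, 0.021), (189, 156, 0.021), (190, 107, 0.033), (191
[... 385 characters left out ...]
4), (195, 171, 0.021), (196, 212, 0.022), (197, 218, 0.021)]
325 [(181, 212, 0.021), (182, 180, 0.02), (183, 138, 0.02), (184, 106, 0.021), (185, 115, 0.021), (186, 153, 0.02), (187, 188, 0.021), (188, 182, 0.021), (189, 120, 0.029), (190, 67, 0.034), (191, 46, 0.033), (192, 60, 0.034), (193, 75, 0.033), (194, 114, 0.033), (195, 154, 0.02), (196, 178, 0.021), (197, 180, 0.02)]
332 [(181, 210, 0.026), (182, 208, 0.026), (183, 213, 0.027), (184, 205, 0.026), (185, 179, 0.028), (186, 116, 0.026), (187, 65, 0.027), (188, 53, 0.027), (189, 39, 0.029), (190, 50, 0.033), (191, 56, 0.034), (192, 65, 0.034), (193, 85, 0.032), (194, 151, 0.034), (195, 201, 0.026), (196, 216, 0.027), (197, 213, 0.027)]
```

{"op": "send_rows", "data": {
  "plan": [
    {"dx": -3,"dy": -0.4,"dz": 0,"rx": 0,"ry": 0,"rz": 0,"grip": 4.5},
    {"dx": -6,"dy": -0.8,"dz": 0,"rx": 0,"ry": 0,"rz": 0,"grip": 4.5},
    {"dx": -9,"dy": -1.2,"dz": 0,"rx": 0,"ry": 0,"rz": 0,"grip": 4.5},
    {"dx": -12,"dy": -1.6,"dz": 0,"rx": 0,"ry": 0,"rz": 0,"grip": 4.5},
    {"dx": -14,"dy": -2,"dz": 0,"rx": 0,"ry": 0,"rz": 0,"grip": 4.5},
    {"dx": -15,"dy": -2,"dz": 0,"rx": 0,"ry": 0,"rz": 0,"grip": 4.5},
    {"dx": -15,"dy": -2,"dz": 0,"rx": 0,"ry": 0,"rz": 0,"grip": 4.5},
    {"dx": -15,"dy": -2,"dz": 0,"rx": 0,"ry": 0,"rz": 0,"grip": 4.5},
    {"dx": -15,"dy": -2,"dz": 0,"rx": 0,"ry": 0,"rz": 0,"grip": 4.5},
    {"dx": -15,"dy": -2,"dz": 0,"rx": 0,"ry": 0,"rz": 0,"grip": 4.5}
  ]
}}

```text
t: 9.82
tcp_pos: [0.4699, -0.1394, 0.1896]
eef_rot: [-0.478, -0.52, -0.479, 0.522]
force: [0.8, 0.3, -0.2]
width: 0.0452
```

```bash
python3 - <<'E'
from h import *
im,d,cal=snap('wrist','w9')
cv2.imwrite('pics/w9z.png',cv2.resize(im[110:290,220:420,::-1],None,fx=3.3,fy=3.3,interpolation=cv2.INTER_CUBIC))
E
python3 meas.py w9; python3 orb.py
```

```text
yaw scale -0.06031050158679062 75 0.0006501049536185484
blade cols 541 581 rows 152 157
blade top edge y -0.12657326251990028 bottom -0.1308980767600297 x nan thick 0.004333235175205818
ptr cols 479 523
ptr lower edge -0.08852534797543314 n 5.0 [ 5.230000e+02  1.561348e+02  6.361000e-01 -1.297000e-01  4.000000e+00
  1.520000e+02  1.550000e+02]
-0.055 ptr lower -0.0946 mark(from top edge) nan (bottom edge) nan
-0.065 ptr lower -0.08828 mark(from top edge) nan (bottom edge) nan
-0.075 ptr lower -0.08191 mark(from top edge) nan (bottom edge) nan
t 9.87 tcp [ 0.4697 -0.1394  0.1896] ang 0.279 r 0.0148 F [ 0.   0.  -0.3] w 0.0451 q6 [-0.2   0.45  0.51  2.2  -0.39  0.58  0.53]
```

View pics/w9.png

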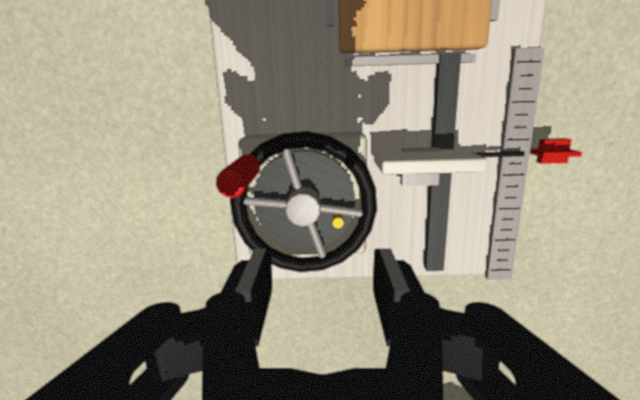

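View pics/w9z.png

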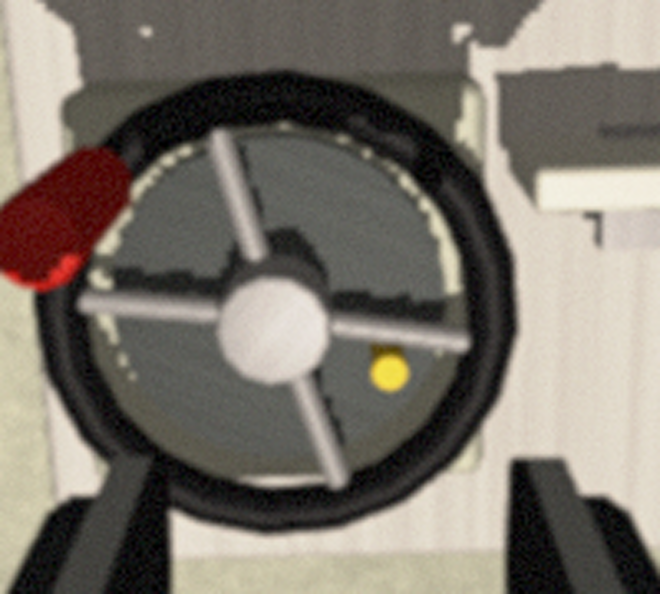

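```bash
python3 - <<'E'
from h import *
for n in ['w9','w8','w6','w2']:
    im,d,K,T=load(n);P=cloud(d,K,T);a=im.astype(int)
    m=(a[...,0]>150)&(a[...,1]>120)&(a[...,2]<100)&(abs(P[...,0]-.46)<.07)&(abs(P[...,1]+.14)<.06)
    if m.sum()==0: print(n,'none');continue
    v,u=np.nonzero(m); z=np.percentile(P[m][:,2],80); pc=onz(K,T,u.mean(),v.mean(),z)
    # hub + spokes: greyish bright, z near .06-.075
    s=(abs(P[...,2]-.066)<.012)&(a.min(-1)>105)&(a.max(-1)-a.min(-1)<30)&(np.hypot(P[...,0]-.4555,P[...,1]+.1435)<.042)
    print(n,'pin',pc.round(4),z.round(4),m.sum(),'rad',np.hypot(*(pc[:2]-[.4555,-.1435])).round(4))
    q=P[s]; r=np.hypot(q[:,0]-.4555,q[:,1]+.1435); k=(r>.016)&(r<.038); th=np.degrees(np.arctan2(q[k,1]+.1435,q[k,0]-.4555)); zz=q[k,2]
    h,e=np.histogram(th,bins=72,range=(-180,180)); print('spokes',[(int(e[i]),int(h[i]),zz[(th>=e[i])&(th<e[i+1])].mean().round(4)) for i in range(72) if h[i]>8])
    print('pin ang',np.degrees(np.arctan2(pc[1]+.1435,pc[0]-.4555)).round(1))
E
```

```text
w9 pin [ 0.4799 -0.1588  0.0749] 0.0749 105 rad 0.0288
spokes [(-180, 21, np.float64(0.0673)), (-85, 40, np.float64(0.0669)), (-80, 74, np.float64(0.0685)), (-75, 45, np.float64(0.068)), (-30, 12, np.float64(0.0647)), (-25, 38, np.float64(0.068)), (-20, 90, np.float64(0.0685)), (-15, 44, np.float64(0.0681)), (95, 47, np.float64(0.068)), (100, 97, np.float64(0.0684)), (105, 60, np.float64(0.0676)), (110, 13, np.float64(0.0605)), (170, 99, np.float64(0.0681)), (175, 67, np.float64(0.0682))]
pin ang -32.1
w8 pin [ 0.4801 -0.1583  0.0748] 0.0748 81 rad 0.0287
spokes [(-85, 17, np.float64(0.0677)), (-80, 71, np.float64(0.0682)), (-75, 48, np.float64(0.068)), (-25, 25, np.float64(0.0679)), (-20, 70, np.float64(0.0682)), (-15, 48, np.float64(0.0681)), (95, 70, np.float64(0.068)), (100, 75, np.float64(0.0681)), (105, 25, np.float64(0.0677)), (170, 87, np.float64(0.0681)), (175, 45, np.float64(0.0682))]
pin ang -31.0
w6 pin [ 0.4825 -0.1417  0.075 ] 0.075 247 rad 0.0271
spokes [(-160, 26, np.float64(0.0567)), (-155, 45, np.float64(0.0565)), (-150, 72, np.float64(0.0566)), (-145, 143, np.float
[... 580 characters left out ...]
, (-10, 134, np.float64(0.068)), (40, 13, np.float64(0.0566)), (45, 12, np.float64(0.0672)), (50, 139, np.float64(0.0683)), (55, 215, np.float64(0.0679)), (60, 12, np.float64(0.0677)), (85, 14, np.float64(0.0565)), (90, 14, np.float64(0.0565)), (95, 29, np.float64(0.0566)), (100, 41, np.float64(0.0563)), (105, 20, np.float64(0.0566))]
pin ang 3.9
w2 pin [ 0.4751 -0.126   0.0749] 0.0749 38 rad 0.0262
spokes [(-175, 32, np.float64(0.0682)), (-170, 14, np.float64(0.0684)), (-110, 32, np.float64(0.0683)), (-105, 13, np.float64(0.0683)), (-5, 25, np.float64(0.0684)), (0, 30, np.float64(0.0683)), (60, 19, np.float64(0.0686)), (65, 36, np.float64(0.0683)), (70, 10, np.float64(0.0681))]
pin ang 41.7
```

Pointer vs mark agrees within about 0.4 mm in two views: pointer tip (523,153), blade (541–581,155) in this one. The yellow pin (338,223) sits on its counterclockwise spoke, so the play is taken up clockwise. Next is the clamp.

{"op": "send_rows", "data": {
  "plan": [
    {"dx": 0,"dy": 0,"dz": 3.5,"rx": 0,"ry": 0,"rz": 0,"grip": 4.5},
    {"dx": 0,"dy": 1,"dz": 7,"rx": 0,"ry": 0,"rz": 0,"grip": 5},
    {"dx": 0.6,"dy": 4,"dz": 9.5,"rx": 0,"ry": 0,"rz": 0,"grip": 6},
    {"dx": 1.6,"dy": 7.5,"dz": 11,"rx": 0,"ry": 0,"rz": 0,"grip": 6},
    {"dx": 2.6,"dy": 11.5,"dz": 11,"rx": 0,"ry": 0,"rz": 0,"grip": 6},
    {"dx": 3.6,"dy": 15.5,"dz": 11,"rx": 0,"ry": 0,"rz": 0,"grip": 6},
    {"dx": 4.6,"dy": 19.5,"dz": 11,"rx": 0,"ry": 0,"rz": 0,"grip": 6},
    {"dx": 5.5,"dy": 23.5,"dz": 11,"rx": 0,"ry": 0,"rz": 0,"grip": 6},
    {"dx": 6,"dy": 27,"dz": 11,"rx": 0,"ry": 0,"rz": 0,"grip": 6},
    {"dx": 6,"dy": 27,"dz": 11,"rx": 0,"ry": 0,"rz": 0,"grip": 6}
  ]
}}

```text
t: 10.7
tcp_pos: [0.5308, 0.1395, 0.2986]
eef_rot: [-0.48, -0.517, -0.482, 0.519]
force: [0.2, 0.4, 0.2]
width: 0.0596
```

```bash
python3 - <<'E'
from h import *
im,d,cal=snap('wrist','w10a');im,d,cal=snap('wrist','w10'); o=robot.get_obs(); print(o['tcp_pos'],abs(o['dq']).max())
K,T=cal['K'],cal['world_from_camera'];P=cloud(d,K,T);a=im.astype(int)
m=((a[...,0]>90)&(a[...,1]<60)&(a[...,2]<60)).astype(np.uint8)
k,l,s,c=cv2.connectedComponentsWithStats(m)
for i in range(1,k):
    if s[i,4]>30:
        p=P[l==i]; print(s[i],c[i].round(1),np.median(p,0).round(3),p[:,2].max())
        t=p[(p[:,2]>.175)&(p[:,2]<.2)]
        if len(t): print('top',t.mean(0))
E
```

```text
[0.52998304 0.13260355 0.29894705] 0.03932935461479087
[312 179  24  21 375] [323.3 189.4] [0.532 0.143 0.184] 0.4276793841020951
top [0.53169667 0.14260575 0.18408808]
```

View pics/w10.png

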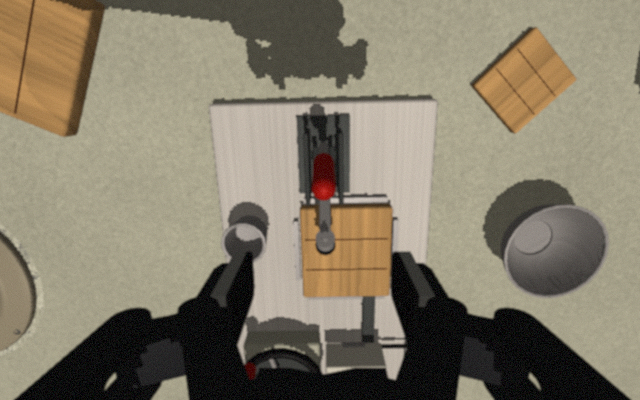

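{"op": "send_rows", "data": {
  "plan": [
    {"dx": 0.2,"dy": 1.2,"dz": -2,"rx": 0,"ry": 0,"rz": 0,"grip": 6},
    {"dx": 0.2,"dy": 1.2,"dz": -5,"rx": 0,"ry": 0,"rz": 0,"grip": 6},
    {"dx": 0.2,"dy": 1.2,"dz": -8,"rx": 0,"ry": 0,"rz": 0,"grip": 6},
    {"dx": 0.2,"dy": 1.2,"dz": -11,"rx": 0,"ry": 0,"rz": 0,"grip": 6},
    {"dx": 0.2,"dy": 1.2,"dz": -13,"rx": 0,"ry": 0,"rz": 0,"grip": 6},
    {"dx": 0.2,"dy": 1.2,"dz": -14,"rx": 0,"ry": 0,"rz": 0,"grip": 6},
    {"dx": 0.2,"dy": 1.2,"dz": -14,"rx": 0,"ry": 0,"rz": 0,"grip": 3},
    {"dx": 0.2,"dy": 1.2,"dz": -14,"rx": 0,"ry": 0,"rz": 0,"grip": 1.4},
    {"dx": 0.2,"dy": 1.2,"dz": -14,"rx": 0,"ry": 0,"rz": 0,"grip": 1.4},
    {"dx": 0.2,"dy": 1.2,"dz": -14,"rx": 0,"ry": 0,"rz": 0,"grip": 1.4}
  ]
}}

```text
t: 11.63
tcp_pos: [0.5313, 0.1444, 0.1604]
eef_rot: [-0.478, -0.518, -0.48, 0.522]
force: [-3.9, -0.8, 6.3]
width: 0.0166
```

```bash
python3 - <<'E'
from h import *
o=robot.get_obs(); print(o['tcp_pos'],o['force'],o['width'],o['joint_pos'].round(2))
im,d,cal=snap('wrist','w11')
E
```

```text
[0.53131186 0.14440535 0.16044257] [-3.85373794 -0.8461089   6.26401595] 0.01658468320428984 [-0.68  0.55  0.46  2.09 -0.43  0.59 -0.  ]
```

View pics/w11.png

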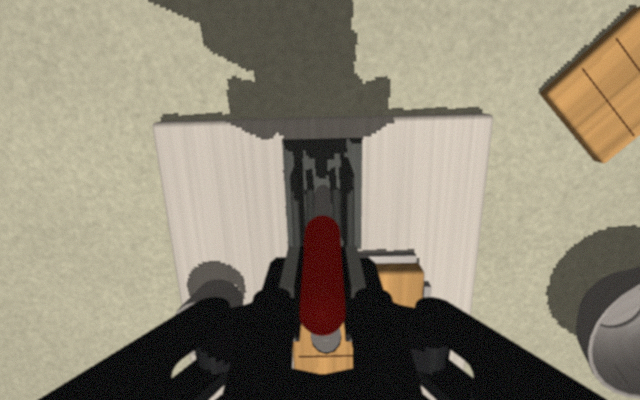

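{"op": "send_rows", "data": {
  "plan": [
    {"dx": 0.05,"dy": 0.7,"dz": 0.1,"rx": 0,"ry": 0,"rz": 0,"grip": 1.4},
    {"dx": 0.08,"dy": 1.37,"dz": 0.1,"rx": 0,"ry": 0,"rz": 0,"grip": 1.4},
    {"dx": 0.12,"dy": 2.05,"dz": 0.07,"rx": 0,"ry": 0,"rz": 0,"grip": 1.4},
    {"dx": 0.16,"dy": 2.73,"dz": 0,"rx": 0,"ry": 0,"rz": 0,"grip": 1.4},
    {"dx": 0.22,"dy": 3.62,"dz": -0.2,"rx": 0,"ry": 0,"rz": 0,"grip": 1.4},
    {"dx": 0.27,"dy": 4.5,"dz": -0.45,"rx": 0,"ry": 0,"rz": 0,"grip": 1.4},
    {"dx": 0.32,"dy": 5.35,"dz": -0.82,"rx": 0,"ry": 0,"rz": 0,"grip": 1.4},
    {"dx": 0.37,"dy": 6.14,"dz": -1.25,"rx": 0,"ry": 0,"rz": 0,"grip": 1.4},
    {"dx": 0.42,"dy": 6.9,"dz": -1.77,"rx": 0,"ry": 0,"rz": 0,"grip": 1.4},
    {"dx": 0.46,"dy": 7.6,"dz": -2.35,"rx": 0,"ry": 0,"rz": 0,"grip": 1.4}
  ]
}}

```text
t: 12.52
tcp_pos: [0.5359, 0.2227, 0.1372]
eef_rot: [-0.478, -0.518, -0.481, 0.521]
force: [-2.8, 1.8, 6.6]
width: 0.0154
```

```bash
python3 - <<'E'
from h import *
o=robot.get_obs(); print(o['tcp_pos'],o['force'],o['wrist_torque'],o['width'],o['joint_pos'].round(2))
im,d,cal=snap('wrist','w12')
E
```

```text
[0.53588718 0.22269258 0.13718419] [-2.78363633  1.77172963  6.61195072] [0.05543954 0.73097756 0.02223253] 0.015422372052073025 [-0.78  0.61  0.44  2.04 -0.46  0.59 -0.1 ]
```

View pics/w12.png

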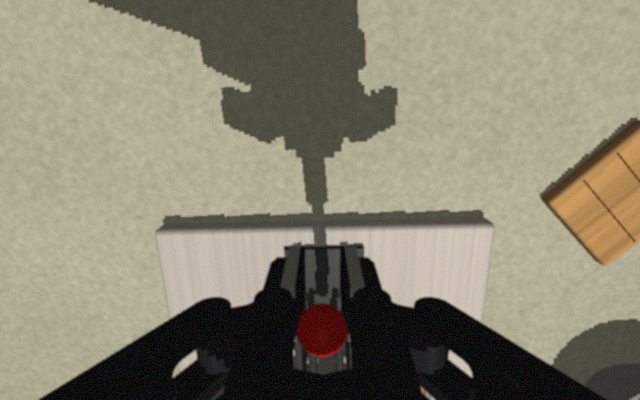

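{"op": "send_rows", "data": {
  "plan": [
    {"dx": 0.05,"dy": 0.82,"dz": -0.94,"rx": 0,"ry": 0,"rz": 0,"grip": 1.4},
    {"dx": 0.08,"dy": 1.25,"dz": -1.5,"rx": 0,"ry": 0,"rz": 0,"grip": 1.4},
    {"dx": 0.1,"dy": 1.6,"dz": -2.09,"rx": 0,"ry": 0,"rz": 0,"grip": 1.4},
    {"dx": 0.12,"dy": 1.92,"dz": -2.7,"rx": 0,"ry": 0,"rz": 0,"grip": 1.4},
    {"dx": 0.14,"dy": 2.2,"dz": -3.35,"rx": 0,"ry": 0,"rz": 0,"grip": 1.4},
    {"dx": 0.15,"dy": 2.42,"dz": -4,"rx": 0,"ry": 0,"rz": 0,"grip": 1.4},
    {"dx": 0.16,"dy": 2.6,"dz": -4.7,"rx": 0,"ry": 0,"rz": 0,"grip": 1.4},
    {"dx": 0.17,"dy": 2.72,"dz": -5.4,"rx": 0,"ry": 0,"rz": 0,"grip": 1.4},
    {"dx": 0.17,"dy": 2.8,"dz": -6.1,"rx": 0,"ry": 0,"rz": 0,"grip": 1.4},
    {"dx": 0.17,"dy": 2.83,"dz": -6.4,"rx": 0,"ry": 0,"rz": 0,"grip": 1.4}
  ]
}}

```text
t: 13.4
tcp_pos: [0.5377, 0.2561, 0.0715]
eef_rot: [-0.479, -0.518, -0.483, 0.519]
force: [-2.3, 7.4, 2.0]
width: 0.0142
```

```bash
python3 - <<'E'
from h import *
o=robot.get_obs(); print(o['tcp_pos'],o['force'],o['wrist_torque'],o['width'],o['joint_pos'].round(2))
im,d,cal=snap('wrist','w13');im,d,cal=snap('scene','s13'); cv2.imwrite('pics/s13z.png',cv2.resize(im[145:310,220:410,::-1],None,fx=4,fy=3.6,interpolation=cv2.INTER_CUBIC))
E
```

```text
[0.53767155 0.25611126 0.07148343] [-2.34536627  7.36554781  2.0482094 ] [ 1.25791915  0.35940999 -0.00242548] 0.014242797258043687 [-0.77  0.72  0.36  2.04 -0.54  0.48 -0.08]
```

View pics/s13z.png

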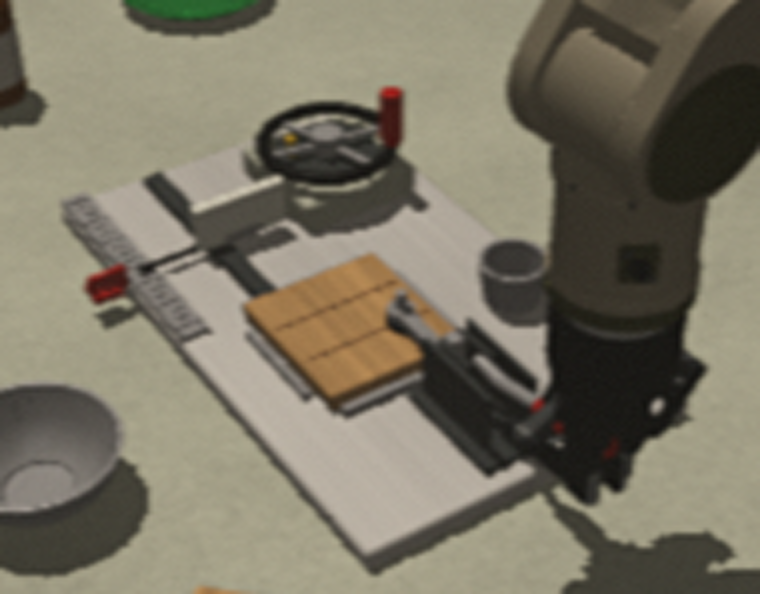

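{"op": "send_rows", "data": {
  "plan": [
    {"dx": 0,"dy": 0,"dz": 0,"rx": 0,"ry": 0,"rz": 0,"grip": 5},
    {"dx": 0,"dy": 0,"dz": 0,"rx": 0,"ry": 0,"rz": 0,"grip": 5},
    {"dx": 0,"dy": 0,"dz": 0,"rx": 0,"ry": 0,"rz": 0,"grip": 5},
    {"dx": 0,"dy": 0,"dz": 0,"rx": 0,"ry": 0,"rz": 0,"grip": 5},
    {"dx": 0,"dy": 0,"dz": 0,"rx": 0,"ry": 0,"rz": 0,"grip": 5},
    {"dx": 0,"dy": 0,"dz": 2,"rx": 0,"ry": 0,"rz": 0,"grip": 5},
    {"dx": 0,"dy": 0,"dz": 5,"rx": 0,"ry": 0,"rz": 0,"grip": 5},
    {"dx": 0,"dy": 0,"dz": 9,"rx": 0,"ry": 0,"rz": 0,"grip": 5},
    {"dx": 0,"dy": 0,"dz": 13,"rx": 0,"ry": 0,"rz": 0,"grip": 5},
    {"dx": 0,"dy": 0,"dz": 17,"rx": 0,"ry": 0,"rz": 0,"grip": 5}
  ]
}}

```text
t: 14.33
tcp_pos: [0.5374, 0.2553, 0.2431]
eef_rot: [-0.478, -0.518, -0.483, 0.519]
force: [0.5, 0.5, 0.6]
width: 0.0503
```

{"op": "send_rows", "data": {
  "plan": [
    {"dx": 0,"dy": -3,"dz": 2,"rx": 0,"ry": 0,"rz": 0,"grip": 5},
    {"dx": 0,"dy": -6,"dz": 4,"rx": 0,"ry": 0,"rz": 0,"grip": 5},
    {"dx": 0,"dy": -9,"dz": 6,"rx": 0,"ry": 0,"rz": 0,"grip": 5},
    {"dx": 0,"dy": -12,"dz": 8,"rx": 0,"ry": 0,"rz": 0,"grip": 5},
    {"dx": 0,"dy": -15,"dz": 9,"rx": 0,"ry": 0,"rz": 0,"grip": 5},
    {"dx": 0,"dy": -18,"dz": 9,"rx": 0,"ry": 0,"rz": 0,"grip": 5},
    {"dx": 0,"dy": -18,"dz": 9,"rx": 0,"ry": 0,"rz": 0,"grip": 5},
    {"dx": 0,"dy": -18,"dz": 9,"rx": 0,"ry": 0,"rz": 0,"grip": 5},
    {"dx": 0,"dy": -18,"dz": 9,"rx": 0,"ry": 0,"rz": 0,"grip": 5},
    {"dx": 0,"dy": -18,"dz": 9,"rx": 0,"ry": 0,"rz": 0,"grip": 5}
  ]
}}

```text
t: 15.17
tcp_pos: [0.5373, 0.0764, 0.3328]
eef_rot: [-0.479, -0.518, -0.483, 0.519]
force: [0.3, 0.2, 0.5]
width: 0.05
```

```bash
python3 - <<'E'
from h import *
im,d,cal=snap('wrist','w14');im,d,cal=snap('side','d14'); cv2.imwrite('pics/d14z.png',cv2.resize(im[150:280,265:385,::-1],None,fx=4.6,fy=4.6,interpolation=cv2.INTER_CUBIC))
im,d,K,T=load('w14');P=cloud(d,K,T);a=im.astype(int)
m=(a[...,0]>70)&(a[...,1]<50)&(a[...,2]<50)&(P[...,1]>.1)
p=P[m]; print(m.sum(),p.min(0),p.max(0))
o=np.argsort(p[:,1])
for i in np.array_split(o,6): print(p[i].mean(0).round(3),p[i][:,2].max().round(3))
E
```

```text
552 [0.26008105 0.14993953 0.00026577] [0.54563477 0.26673657 0.46207945]
[0.536 0.201 0.105] 0.462
[0.536 0.21  0.084] 0.088
[0.536 0.216 0.083] 0.087
[0.534 0.222 0.084] 0.087
[0.537 0.228 0.085] 0.088
[0.534 0.235 0.083] 0.088
```

View pics/w14.png

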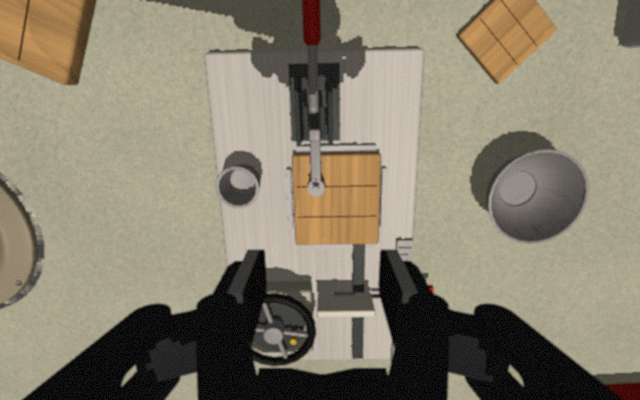

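View pics/d14z.png

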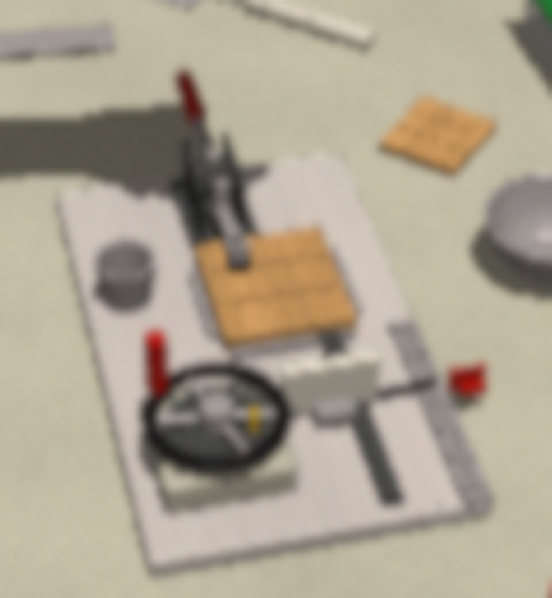

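Clamp is closed: the handle lies level at z≈0.075, with the arm end on the board at (316,188). One last fence check with the camera directly above the mark.

{"op": "send_rows", "data": {
  "plan": [
    {"dx": 1.2,"dy": -3.5,"dz": 0,"rx": 0,"ry": 0,"rz": 0,"grip": 5},
    {"dx": 2.4,"dy": -7,"dz": -1,"rx": 0,"ry": 0,"rz": 0,"grip": 5},
    {"dx": 3.6,"dy": -10.5,"dz": -2.5,"rx": 0,"ry": 0,"rz": 0,"grip": 5},
    {"dx": 4.8,"dy": -14,"dz": -4,"rx": 0,"ry": 0,"rz": 0,"grip": 5},
    {"dx": 6,"dy": -17.5,"dz": -5.5,"rx": 0,"ry": 0,"rz": 0,"grip": 5},
    {"dx": 7.2,"dy": -21,"dz": -7.5,"rx": 0,"ry": 0,"rz": 0,"grip": 5},
    {"dx": 8.4,"dy": -24.5,"dz": -9.5,"rx": 0,"ry": 0,"rz": 0,"grip": 5},
    {"dx": 10,"dy": -28,"dz": -12,"rx": 0,"ry": 0,"rz": 0,"grip": 5},
    {"dx": 10.3,"dy": -28,"dz": -15,"rx": 0,"ry": 0,"rz": 0,"grip": 5},
    {"dx": 10.3,"dy": -28,"dz": -15,"rx": 0,"ry": 0,"rz": 0,"grip": 5}
  ]
}}

```text
t: 16.1
tcp_pos: [0.6387, -0.2045, 0.1765]
eef_rot: [-0.476, -0.516, -0.485, 0.521]
force: [-0.2, 0.3, -0.8]
width: 0.0499
```

```bash
python3 - <<'E'
from h import *
snap('wrist','w15a'); im,d,cal=snap('wrist','w15'); T=cal['world_from_camera'];print(T[:3,3])
K=cal['K']; u,v=map(int,proj(K,T,[.645,-.128,.035])); print(u,v)
cv2.imwrite('pics/w15z.png',cv2.resize(im[v-45:v+45,u-70:u+60,::-1],None,fx=6,fy=6,interpolation=cv2.INTER_CUBIC))
P=cloud(d,K,T)
for c in (u-25,u-15,u-12,u+10,u+18): print(c,[(r,int(im[r,c,0]),int(im[r,c,1]),round(float(P[r,c,2]),3)) for r in range(v-9,v+10)])
E
python3 meas.py w15
```

```text
[ 0.64653919 -0.12972737  0.30837744]
324 91
299 [(82, 77, 73, 0.026), (83, 70, 68, 0.026), (84, 69, 65, 0.025), (85, 69, 63, 0.026), (86, 73, 68, 0.027), (87, 70, 65, 0.026), (88, 58, 56, 0.026), (89, 45, 45, 0.034), (90, 22, 20, 0.032), (91, 15, 14, 0.034), (92, 13, 11, 0.033), (93, 33, 34, 0.034), (94, 49, 42, 0.033), (95, 64, 65, 0.026), (96, 74, 69, 0.026), (97, 66, 66, 0.027), (98, 66, 64, 0.026), (99, 65, 64, 0.026), (100, 72, 70, 0.026)]
309 [(82, 65, 66, 0.026), (83, 73, 69, 0.027), (84, 69, 65, 0.027), (85, 69, 65, 0.026), (86, 67, 66, 0.027), (87, 73, 70, 0.026), (88, 60, 56, 0.026), (89, 36, 34, 0.034), (90, 22, 23, 0.033), (91, 10, 9, 0.033), (92, 7, 3, 0.033), (93, 21, 23, 0.033), (94, 50, 46, 0.034), (95, 67, 58, 0.026), (96, 66, 64, 0.026), (97, 74, 71, 0.026), (98, 64, 62, 0.027), (99, 73, 72, 0.027), (100, 68, 64, 0.026)]
312 [(82, 65, 62, 0.029), (83, 70, 65, 0.026), (84, 72, 68, 0.028), (85, 68, 64, 0.025), (86, 68, 66, 0.026), (87, 70, 69, 0.028), (88, 57, 54, 0.027), (89, 46, 43, 0.034), (90, 13, 14, 0.033), (91, 17, 21, 0.033), (92, 27, 19, 0.033), (93, 36, 34,
[... 1041 characters left out ...]
3
blade top edge y nan bottom -0.13053298944088762 x nan thick nanmeas.py:32: RuntimeWarning: Mean of empty slice
  bt=np.array(bt); print('blade top edge y',np.nanmean(bt[:,4]),'bottom',np.nanmean(bt[:,6]),'x',bt[:,3].mean(),'thick',np.nanmean(bt[:,4]-bt[:,6]))
meas.py:33: RuntimeWarning: All-NaN slice encountered
  my=np.nanmedian(bt[:,4])-.002; mx=bt[:,3].mean(); my2=np.nanmedian(bt[:,6])+.002
Traceback (most recent call last):
  File "meas.py", line 48, in <module>
    run(sys.argv[1])
    ~~~^^^^^^^^^^^^^
  File "meas.py", line 37, in run
    print('ptr cols',us.min(),us.max())
                     ~~~~~~^^
ValueError: zero-size array to reduction operation minimum which has no identity
```

View pics/w15z.png

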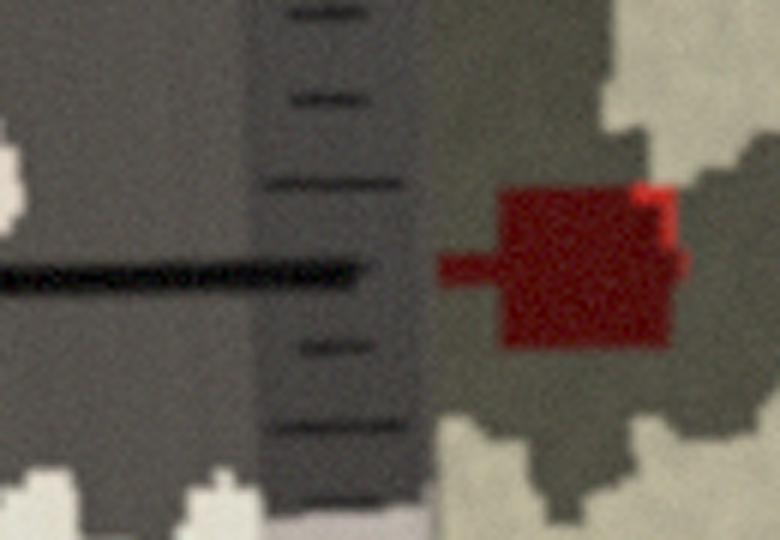

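Directly from above, the pointer (tip (350,273) in the zoom) and the blade end (440–500,270) line up to well under 1 px. The hand is clear of everything, so I'm handing in.

```bash
python3 -c "
from h import *
o=robot.get_obs(); print(o['t'],o['force'],abs(o['dq']).max()); print(robot.sign_off())"
```

```text
16.2 [0.33105032 0.06144813 0.63882437] 0.04956382167512005
the job is handed in; nothing more can be done
None
```

The fence is set on the red mark with the play taken up clockwise, the clamp is closed over its dead point on the board, and the job was handed in at 16.2 s.

**Fence:**
- I wound the crank counterclockwise about 6.5 rad. By dead reckoning from the crank angle, the pointer went about 10 mm past the mark.
- I then wound back clockwise about 1.6 rad and let go. The last view, from directly above, shows pointer and mark in line to about 0.1 mm. Two earlier oblique views agreed within 0.4 mm.
- The yellow drive pin sits at its counterclockwise-side spoke, within about 0.02 rad by my estimate.

**Clamp:** I swung the handle over and released it. It lies level (grip axis about 75 mm high) with the arm's end on the board, and the board sits between its locators. I did not measure the pad force.

**Disagreements between checks:** The first mark readings, before I had the height of its blade, were off by several millimetres. So was one wrist picture taken while the arm was still moving. I used neither for the final setting. My first plain reading of the wheel's centre was about 2 mm off, which I corrected for the play check.

**Other things:** No other object was touched, and the mark reads the same in every settled view. The hand was standing clear with no contact force at hand-in.

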